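Turn the sonde board over the tray wall and push it home on the pins

TASK

The green sonde circuit board lies face down on the worktop in front of the grey tray, its black plug end towards the robot. Without picking it up or pinching it, gently push it with the fingertips against the tray's low front wall until it tips up on edge and flips over the wall into the board bay, and leave the other things on the table alone. Then push it on until it lies flat, face up, with its plug end squarely home against the contact pin block at the far end of the bay.

Things in the scene. Friction and masses are not known exactly. Their poses are not given: they have to be found in the camera images.
- board: Loose stiff green circuit board, 72 mm (x) by 56 mm (y) by 3 mm, about 45 g. Origin at the slab's centre; z comes out of the bare side (solder dots, two copper lines), which is up at the start; at the end z must point down. At the start it lies before the tray, x within 10 degrees of the tray's, sloping 11 degrees: the plug end, nearest the robot, is propped up by the plug. It slides freely.
- plug (a point): Centre of the black plug bar on the board's face side (-z, underneath at the start; board x = -25, z = -7 mm): 10 mm (x) by 40 mm (y), 11 mm proud of the slab, over board x = -30 to -20 mm. Once the board is face up the plug can be pushed like a small wall. The other components are under 2 mm proud and do not matter.
- plug_edge (a point): Middle of the plug-end edge (board x = -36 mm, mid-thickness). At the start it overhangs, its lower face about 14 mm above the worktop, nearest the robot. With the other end against the wall, pushing this edge forward and upward along an arc tips the board up (friction on the fingertip carries the edge); a purely level push jams. At the end it is at the far end of the bay.
- plain_edge (a point): Middle of the other, plain-end edge (board x = +36 mm, mid-thickness), the foot that the board tips about. It starts on the worktop, its nearest corner 15 to 50 mm from the wall. Let go past upright, the board falls over the wall and usually rests with this end still on top of the wall, until the board is pushed farther in.
- tray: Grey plastic tray, fixed. Origin on the worktop at the foot of the front wall's outer face, at the middle of the board bay's width; x points away from the robot into the bay, y left, z up. Board bay: floor 4 mm above the worktop, x = 4 to 86 mm, y = -42 to 42 mm; side walls 8 mm thick, 16 mm high. Left of it a channel with two steel clips 30 mm high; on the right a clamp 70 mm high at x = 85, y = -59 mm.
- wall_top (a point): Middle of the outer top edge of the tray's front wall over the bay (tray x = 0, y = 0, z = 12 mm). The wall is 4 mm thick (tray x = 0 to 4 mm), 12 mm high above the worktop, and runs along y from -50 to 102 mm. It is rigid and grippy: a board that meets it askew tends to wedge there, so square the board up while it is still on the open worktop.
- pin_face (a point): Middle of the front face of the black contact pin block with copper pins at the far end of the bay (tray x = 86 mm, z = 5.5 mm); 84 mm wide, 20 mm high above the worktop; a rigid stop for the board's plug-end edge. The pins (11 to 14 mm high) reach 5 mm out over the board's edge towards the plug and do not hinder it.
- boom: bystander: white sensor boom, a strip about 165 by 14 by 4 mm lying beyond the tray; origin at the middle of its underside
- ferrule: bystander: brass ferrule, 18 mm across, 20 mm high, standing left of the board; origin under its centre
- tin_lid: bystander: round tin lid, 76 mm across, 11 mm high, open side up, right of the tray; origin under its centre
- pin_block: bystander: spare black pin block with five copper pins, 16 by 44 mm, 18 mm high, right of the board; origin under its centre
- jar: bystander: amber jar with white cap, 56 mm across, 75 mm high, left of the tray; origin under its centre
- screwdriver: bystander: screwdriver, 150 mm long, lying far left
- battery: bystander: two-cell battery holder, 62 by 30 by 18 mm, far right; origin under its centre
Mind the look-alikes: they are no part of the job. Of the things shaped like the board, the green one is meant. What is shaped like the tray but blue is not meant.

How it is judged:
On the way, in this order (a step that is already met when the one before it is completed fails the run):
1. the board stands tipped up on its plain-end edge against the outside of the tray's front wall (angle between board's own z axis and vertical between 1.1 and 1.9 rad and x of plain_edge in the frame of tray between -0.02 and 0.003 m and height (world z) of plain_edge below 0.02 m), for 0.1 s.
2. the board has gone over the wall and lies turned over, face up (angle between board's own z axis and vertical above 2.8 rad and x of plug_edge in the frame of tray above 0.03 m and height (world z) of plug_edge below 0.02 m), for 0.2 s.
At the end, for the whole second after the job is handed in: The board lies at rest, face (plug) up, flat on the bay floor (within 4 degrees), inside the bay, its plug-end edge within 4 mm of the pin block's face and square to it within 0.1 rad (angle between board's own z axis and vertical above 3.07 rad and height (world z) of board below 0.009 m and x of plug_edge in the frame of tray between 0.082 and 0.09 m and x of plain_edge in the frame of tray above 0.005 m and y of board in the frame of tray between -0.02 and 0.02 m and angle between the x axis of board and the x axis of tray, either way round below 0.1 rad and linear speed of board below 0.01 m/s); the robot touches nothing.
It fails at once if the board is lifted or carried: both its end edges are more than 30 mm above the worktop (height (world z) of each of plug_edge, plain_edge above 0.03 m).
It fails at once if the fingers press or pinch the board with more than 35 N (contact force between the fingers and board above 35 N).
It fails at once if a bystander is moved more than 15 mm (distance of any of boom, ferrule, tin_lid, pin_block, jar, screwdriver, battery from where it was at the start of the episode above 0.015 m).
It also fails if it takes over 51 s, if anything falls off the work surface, if the arm or the gripper's body presses on something with over 40 N, if the wrist force passes 120 N, or if a joint passes its speed limit or range.

ROBOT

A 6-joint arm with a two-finger parallel gripper is mounted at the origin on the work surface. World frame = base frame: x ahead of the robot, y to its left, z up, the work surface at z = 0. Lengths are in m, angles in rad, forces in N, time in s.
With the tool pointing down it reaches from about 0.35 to 0.85 m from the base axis. Payload 8.1 kg.
Tool frame: the origin (TCP) lies between the finger pads; the fingertips stand nose_length ahead of it and the grasp point (between the pads) lies 2 mm behind it (nose_length is the distance from the TCP to the fingertips, in m); z points along the fingers, x is the direction in which the jaws open and shut, and the axes are right-handed (so a half turn about z gives the same grasp; the last joint's range is limited). The gripper opens to 93 mm and grips with 3 to 60 N. Pads are 15 mm wide; open, the fingers measure 128 mm over their backs; the gripper's body (75 mm by 188 mm) begins 65 mm behind the grasp point.
Start: joints at [1.084, 0.13, 1.488, -0, 1.523, -0.085], TCP at [0.235, 0.552, 0.197] pointing down, gripper open.
Joint ranges: [-2.96, 2.96], [-0.89, 2.26], [0.02, 2.5], [-1.34, 4.48], [0, 2.73], [-2.66, 2.66]. Speed limits (rad/s): [2.39, 2.39, 2.79, 3.14, 3.14, 3.14].

INTERFACE

Orientations are given as a rotation vector (axis times angle).
In Python, from plant import * gives the robot as it stands.
- The arm moves only by the tool carry_out, never from a script. Its argument "steps" is a list of rows, each an object with "xyz": the shift along the world's x, y, z in cm, a list of three; "rot": the turn, a rotation vector about the world's x, y, z in degrees, a list of three. In form: [{"xyz": [tx, ty, tz], "rot": [rx, ry, rz]}, ...]. A call has 1 to 10 rows; each row is the pose to reach, as a shift and turn from the pose commanded when the call began; what a row does not reach only later rows make up. A row lasts 1/10 s, in which the tool goes at most 50 mm and 8.59 degrees, less where a joint would pass 70% of its speed; a pose out of reach is approached as far as the arm can. A call with a gripper value outside its range is refused whole. "grip" is the opening, from 0 (shut) to 1 (fully open), set as the call begins (left out, the last holds). The fingers move at their own pace and stop on an object; "force" is the grip in N (left out, the last holds). Time passes only in rows, so rows that repeat a pose let the fingers close. It gives the time, the measured TCP pose, the force and the opening at its end, in the units of the state.
- read_state(): the state, without advancing time (a new reading comes with each control period).
- read_camera(name): name is "scene" or "top" or "wrist"; returns the picture (480x640x3 uint8, red, green, blue); there is no depth.
- calibration(name): a dict with "fov_y" (degrees; the focal length in pixels is half the picture's height over the tangent of half this angle, whatever the lens; pixels are square), "cx", "cy" (the principal point, pixels), "xyz" and "attitude" of the camera in the world. Camera axes: x right, y down, z forward; pixel columns grow to the right and rows downward; lengths in m; the calibration is good to about 2 mm. A picture is of the moment at which its call begins: read the wrist's pose just before it. calibration takes no time and is no camera call; for the wrist camera it gives the pose at the moment of the call.
- close_job(): hands the job in, once; it reports no verdict.
The state is a dict: "t": time; "q": joint angles; "dq": joint speeds; "joint_torque": joint torques, N m; "tool_pos": TCP position; "orientation": TCP orientation; "force": force on the tool from outside, world axes, zero at the start; "wrist_torque": the same for the moment, N m; "opening": finger opening in m.
Only numpy, scipy, OpenCV 4.12 (cv2) and the standard library are available. Lean on these libraries where they do the work, as an engineer would, in place of code of your own. Each camera call takes 0.05 s, during which the arm holds its last target.

## Working session

There is one attempt and no reset: what is moved stays moved. The work goes in short steps, Python scripts to look and compute and a tool call to move; the robot and the scene stay as the last step left them, time stands still between calls to the robot, and variables do not carry over. Pictures are saved under pics/ and viewed, and the job is handed in when it is done.

Besides the shell and the picture viewer there is one more tool, called after "Emit:" by a JSON object that holds its "method" and its "body". carry_out: Moves the arm, as the interface text tells. Its arguments: {"type":"object","properties":{"steps":{"type":"array","items":{"type":"object","properties":{"xyz":{"type":"array","items":{"type":"number"}},"rot":{"type":"array","items":{"type":"number"}}}}},"grip":{"type":"number"},"force":{"type":"number"}},"required":["steps"]}

```bash
ls; mkdir -p pics
python3 - <<'E'
from plant import *
import cv2
print(read_state())
for n in ["scene","top","wrist"]:
    print(n,calibration(n))
for n in ["scene","top"]:
    cv2.imwrite(f"pics/{n}0.png",read_camera(n)[:,:,::-1])
E
```

```text
pics
{'t': 0.0, 'q': array([ 1.08360124e+00,  1.31153872e-01,  1.48925514e+00, -2.44484392e-05,
        1.52297340e+00, -8.54190973e-02]), 'dq': array([-0.00217016, -0.00096992, -0.00022309, -0.0002085 ,  0.00020437,
        0.00256151]), 'joint_torque': array([ 2.77931926e-03, -5.59842896e+01, -4.91762638e+01,  7.71722873e-02,
        3.54151789e-02, -1.76908920e-04]), 'tool_pos': array([0.23435406, 0.55169829, 0.19620508]), 'orientation': array([ 2.61929908e+00,  1.73301888e+00, -2.44936363e-03]), 'force': array([-0.31169993, -0.4693979 ,  0.47365862]), 'wrist_torque': array([0.0234375 , 0.04269829, 0.02943674]), 'opening': 0.09306781238415449}
scene {'fov_y': 50.51863119950052, 'cx': 320.7720979062674, 'cy': 237.57698298071307, 'xyz': array([ 0.99654408, -0.34052878,  0.63282695]), 'attitude': array([-2.17218997, -0.98140788,  0.42317765])}
top {'fov_y': 45.71215563263747, 'cx': 314.8250093685368, 'cy': 243.47149778569732, 'xyz': array([0.34244972, 0.05741128, 1.02853362]), 'attitude': array([-2.08675964,  2.14605546, -0.22597106])}
wrist {'fov_y': 68.95212898292415, 'cx': 323.0648248869036, 'cy': 239.69710398910115, 'xyz': array([0.1689872 , 0.5784785 , 0.38341982]), 'attitude': array([2.43286538, 1.61218325, 0.20735273])}
```

View pics/scene0.png

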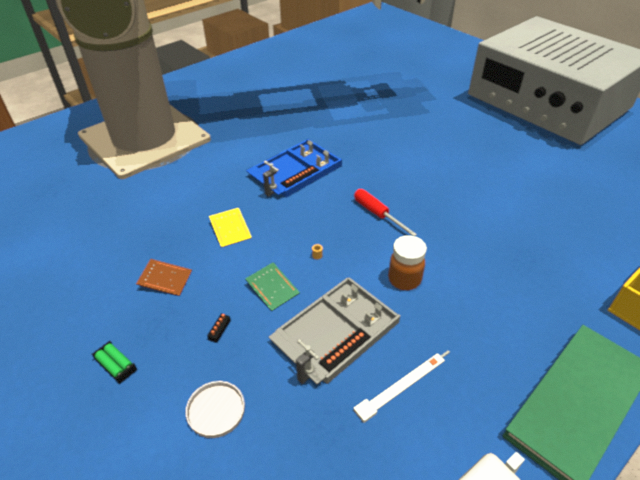

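View pics/top0.png

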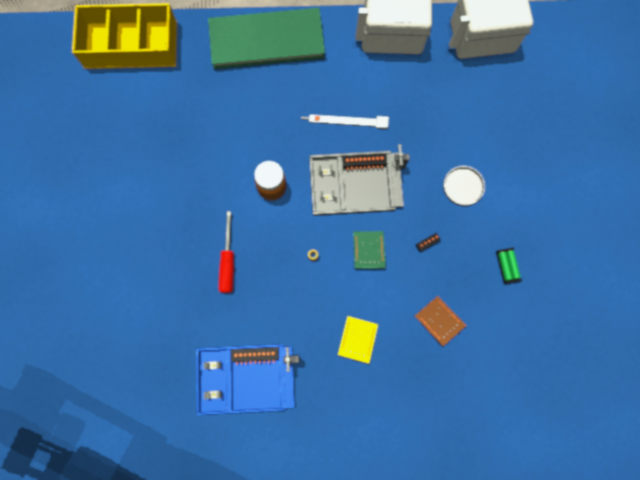

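Look-alikes in the top view: green board (369,250), brown board (441,320), yellow card (358,340) and the large green book (267,38). Trays: grey (357,183) and blue (245,380). By the description I choose the green board at (369,250) and the grey tray at (357,183), and check them in a close crop.

```bash
cat > h.py <<'E'
from plant import *
import cv2, numpy as np
from scipy.spatial.transform import Rotation as R
def ray(cal,uv,z):
    f=240/np.tan(np.radians(cal["fov_y"])/2)
    d=R.from_rotvec(cal["attitude"]).apply([(uv[0]-cal["cx"])/f,(uv[1]-cal["cy"])/f,1])
    c=np.array(cal["xyz"]); return c+d*(z-c[2])/d[2]
def proj(cal,p):
    f=240/np.tan(np.radians(cal["fov_y"])/2)
    q=R.from_rotvec(cal["attitude"]).inv().apply(np.array(p)-cal["xyz"])
    return q[...,:2]/q[...,2:]*f+[cal["cx"],cal["cy"]]
def green(im):
    h=cv2.cvtColor(im,cv2.COLOR_RGB2HSV)
    return cv2.inRange(h,(55,80,40),(88,255,255))
E
python3 - <<'E'
from h import *
im=cv2.imread("pics/top0.png")[:,:,::-1]
c=im[130:290,290:450]
cv2.imwrite("pics/crop0.png",cv2.resize(c,None,fx=3.75,fy=3.75,interpolation=cv2.INTER_CUBIC)[:,:,::-1])
m=green(im); m[:220]=0;m[285:]=0;m[:,:340]=0;m[:,400:]=0
cs,_=cv2.findContours(m,0,1);k=max(cs,key=cv2.contourArea)
r=cv2.minAreaRect(k);print(r)
cal=calibration("top")
for p in cv2.boxPoints(r): print(p,ray(cal,p,.01))
E
```

```text
((369.1413879394531, 249.88255310058594), (36.72283172607422, 29.371814727783203), 88.15238952636719)
[353.8711  232.00418] [ 0.57391751 -0.02555191  0.01      ]
[383.22766 231.05719] [ 0.57422058 -0.07954301  0.01      ]
[384.41168 267.76093] [ 0.50598281 -0.07807262  0.01      ]
[355.0551  268.70792] [ 0.50572352 -0.02480044  0.01      ]
```

View pics/crop0.png

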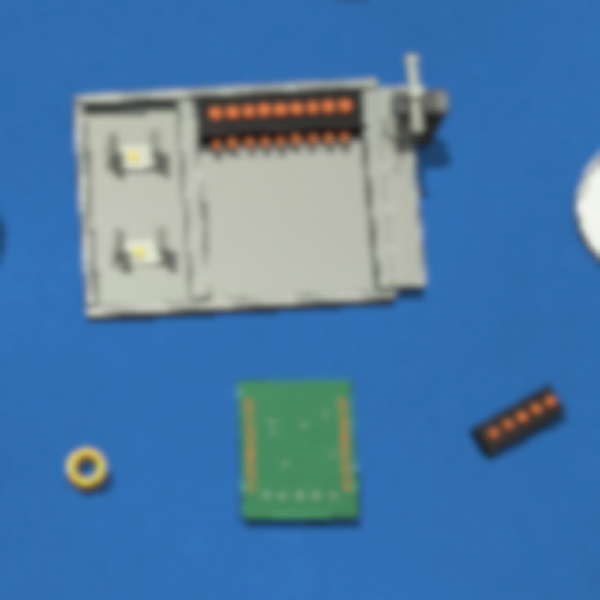

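The crop confirms it: the green board with solder dots is at crop (299,450), and the grey tray's front wall runs from crop (87,317) to (395,300). The two are nearly parallel.

Run:
```python
from h import *
import plant
print([k for k in dir(plant) if not k.startswith('__')]); print(getattr(plant,'nose_length',None))
s=read_state(); print(R.from_rotvec(s["orientation"]).as_matrix().round(3))
cal=calibration("top")
g=lambda u,v:((u+.5)/3.75-.5+290,(v+.5)/3.75-.5+130)
P=[ray(cal,g(*p),z) for p,z in [((87,317),.012),((395,300),.012),((187,307),.012),((375,95),.016),((203,148),.02),((360,137),.02)]]
for p in P: print(p.round(4))
w=(P[1]-P[0]); print("wall dir",w, "yaw deg",np.degrees(np.arctan2(w[0],-w[1])))
```

```text
['IKError', 'calibration', 'close_job', 'nose_length', 'read_camera', 'read_state']
0.017
[[ 0.391  0.92  -0.001]
 [ 0.92  -0.391 -0.001]
 [-0.002 -0.    -1.   ]]
[0.6092 0.0488 0.012 ]
[ 0.6137 -0.1031  0.012 ]
[ 6.13e-01 -5.00e-04  1.20e-02]
[ 0.719  -0.0985  0.016 ]
[ 0.6921 -0.011   0.02  ]
[ 0.6957 -0.0893  0.02  ]
wall dir [ 0.00450547 -0.15194699  0.        ] yaw deg 1.6984121401843497
```

Emit:
{"method": "carry_out", "body": {"steps": [{"xyz":[1.6,-4.5,0.1],"rot":[0,0,2]},{"xyz":[3.2,-9,0.2],"rot":[0,0,4]},{"xyz":[4.8,-13.5,0.3],"rot":[0,0,6]},{"xyz":[6.4,-18,0.4],"rot":[0,0,8]},{"xyz":[8,-22.5,0.4],"rot":[0,0,10]},{"xyz":[9.6,-27,0.4],"rot":[0,0,12]},{"xyz":[11.2,-31.5,0.4],"rot":[0,0,14]},{"xyz":[12.8,-36,0.4],"rot":[0,0,16]},{"xyz":[14.4,-40.5,0.4],"rot":[0,0,18]},{"xyz":[16,-45,0.4],"rot":[0,0,20]}], "grip": 0.12, "force": 10}}

```text
t: 1.1
tool_pos: [0.3946, 0.1004, 0.2011]
orientation: [2.277, 2.164, 0.0]
force: [1.6, 0.1, 0.8]
opening: 0.0178
```

Emit:
{"method": "carry_out", "body": {"steps": [{"xyz":[1.4,-4,0],"rot":[0,0,1]},{"xyz":[2.8,-8,0],"rot":[0,0,2]},{"xyz":[4.2,-12,0],"rot":[0,0,3.5]},{"xyz":[5.5,-15.7,0],"rot":[0,0,4.7]},{"xyz":[5.5,-15.7,0],"rot":[0,0,4.7]},{"xyz":[5.5,-15.7,0],"rot":[0,0,4.7]}]}}

```text
t: 1.7
tool_pos: [0.4492, -0.0553, 0.2007]
orientation: [-2.191, -2.25, 0.001]
force: [-0.2, 0.7, -0.5]
opening: 0.011
```

Run:
```python
from h import *
import pickle
s=read_state();print(s["t"],s["tool_pos"],s["orientation"],s["opening"],s["force"]);print(R.from_rotvec(s["orientation"]).as_matrix().round(3))
cal=calibration("wrist");im=read_camera("wrist");pickle.dump(cal,open("w1.pkl","wb"));print(cal)
cv2.imwrite("pics/w1.png",im[:,:,::-1])
```

```text
1.7 [ 0.44923115 -0.05528717  0.20067134] [-2.19056271e+00 -2.24989156e+00  7.33137862e-04] 0.011007181815646977 [-0.16994581  0.66405262 -0.47283417]
[[-0.027  1.    -0.001]
 [ 1.     0.027  0.001]
 [ 0.001 -0.001 -1.   ]]
{'fov_y': 68.95212898292415, 'cx': 323.0648248869036, 'cy': 239.69710398910115, 'xyz': array([ 0.37837392, -0.05845071,  0.38797463]), 'attitude': array([2.05725052, 2.11540823, 0.27458658])}
```

View pics/w1.png

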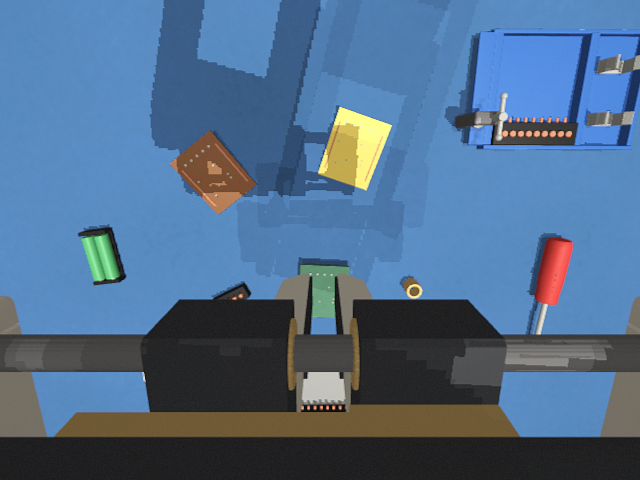

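The wrist view shows the board's plug end at (323,265) between the fingers, and the gripper body hides the tray. I'll measure from the top and scene views instead and cross-check the two.

Run:
```python
from h import *
im=cv2.imread("pics/scene0.png")
c=im[230:400,220:420]
cv2.imwrite("pics/sc0.png",cv2.resize(c,None,fx=4,fy=3.5,interpolation=cv2.INTER_CUBIC))
cal=calibration("scene")
yaw=np.radians(1.7);ex=np.array([np.cos(yaw),np.sin(yaw),0]);ey=np.array([-ex[1],ex[0],0]);o=np.array([.6122,-.053,0])
big=cv2.resize(c,None,fx=4,fy=3.5,interpolation=cv2.INTER_CUBIC)
def T(x,y,z): return o+ex*x+ey*y+np.array([0,0,z])
for p in [T(0,102,.012*1) if 0 else o+ey*.102+[0,0,.012],o-ey*.05+[0,0,.012],o+[0,0,.012],o+ex*.086+ey*.042+[0,0,.02],o+ex*.086-ey*.042+[0,0,.02],o+ex*.004-ey*.042+[0,0,.004],o-ey*.05]:
    q=proj(cal,p);cv2.circle(big,(int((q[0]-220+.5)*4),int((q[1]-230+.5)*3.5)),3,(0,0,255),1)
cv2.imwrite("pics/sc0o.png",big)
# board mask in scene
m=green(im[:,:,::-1].copy()); mm=np.zeros_like(m);mm[255:315,235:305]=m[255:315,235:305]
cs,_=cv2.findContours(mm,0,1);k=max(cs,key=cv2.contourArea)
a=cv2.approxPolyDP(k,5,True)[:,0];print(a)
for p in a: print(p,[ray(cal,p,z).round(4) for z in(.003,.017)])
ct=calibration("top")
for p in [(353.9,232.),(383.2,231.06)]: print(ray(ct,p,.002))
for p in [(384.4,267.8),(355.06,268.7)]: print(ray(ct,p,.017))
```

```text
[[271 263]
 [246 279]
 [273 309]
 [298 291]]
[271 263] [array([ 0.4976, -0.0215,  0.003 ]), array([ 0.5087, -0.0286,  0.017 ])]
[246 279] [array([ 0.499 , -0.0739,  0.003 ]), array([ 0.51  , -0.0798,  0.017 ])]
[273 309] [array([ 0.5774, -0.0782,  0.003 ]), array([ 0.5868, -0.084 ,  0.017 ])]
[298 291] [array([ 0.5752, -0.0262,  0.003 ]), array([ 0.5846, -0.0332,  0.017 ])]
[ 0.57574202 -0.02625735  0.002     ]
[ 0.57603708 -0.08056722  0.002     ]
[ 0.50478837 -0.07711666  0.017     ]
[ 0.50461555 -0.02424484  0.017     ]
```

View pics/sc0o.png

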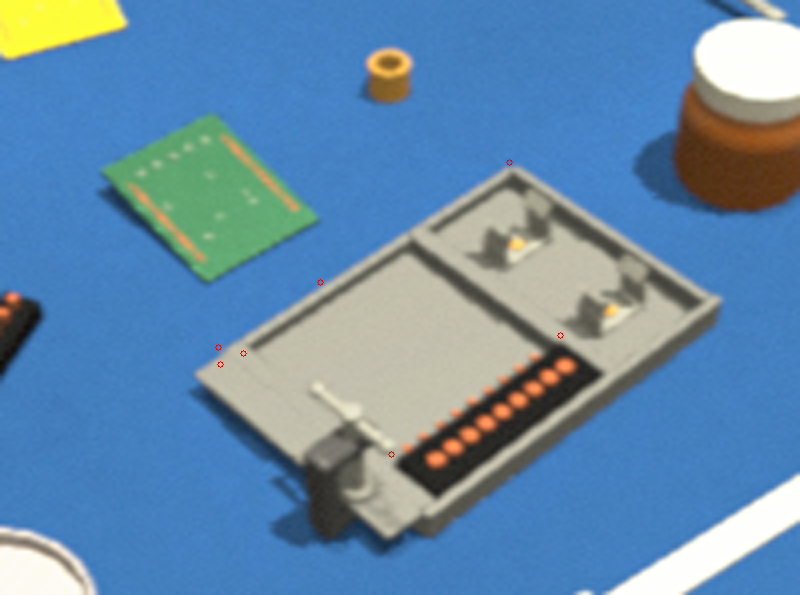

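Run:
```python
from h import *
ct=calibration("top");cs_=calibration("scene")
im=cv2.imread("pics/top0.png").astype(float)
# front wall edge: red channel transition per column
R_=im[:,:,2]
pts=[]
for u in range(316,388,2):
    col=R_[200:225,u]; d=np.diff(cv2.GaussianBlur(col.reshape(-1,1),(1,3),0)[:,0]); v=200+np.argmin(d)+.5
    # subpixel half-level
    hi=np.median(R_[200:208,u]); lo=np.median(R_[219:225,u]); h=(hi+lo)/2
    v=next((200+i+(col[i]-h)/(col[i]-col[i+1]) for i in range(4,24) if col[i]>=h>col[i+1]),None)
    if v: pts.append(ray(ct,(u,v),.012)[:2])
pts=np.array(pts); 
vx,vy,x0,y0=cv2.fitLine(pts.astype(np.float32),cv2.DIST_HUBER,0,.01,.01)[:,0]; print("top line",x0,y0,np.degrees(np.arctan2(vx*np.sign(vy)*-1,abs(vy))), "x at y=-.053:",x0+(-.053-y0)*vx/vy)
g=lambda u,v:((u+.5)/4-.5+220,(v+.5)/3.5-.5+230)
for n,p,z in [("left top corner",(514,168),.012),("wall top mid",(330,284),.012),("right",(240,346),.012),("bay left near in top",(411,238),.012),("pin near left top",(553,348),.02),("pin near right top",(400,465),.02)]:
    print(n,ray(cs_,g(*p),z).round(4))
```

```text
top line 0.6125752 -0.03470819 1.7386835 x at y=-.053: 0.61313045
left top corner [0.6134 0.0478 0.012 ]
wall top mid [ 0.6156 -0.0507  0.012 ]
right [ 0.6187 -0.0966  0.012 ]
bay left near in top [ 0.6168 -0.0107  0.012 ]
pin near left top [ 0.6999 -0.0149  0.02  ]
pin near right top [ 0.7051 -0.0933  0.02  ]
```

Emit:
{"method": "carry_out", "body": {"steps": [{"xyz":[0,0,-3],"rot":[0.2,-7,0]},{"xyz":[0.5,0.1,-6],"rot":[0.4,-14,0]},{"xyz":[1,0.1,-10],"rot":[0.6,-20,0]},{"xyz":[1.5,0.2,-13],"rot":[0.6,-20,0]},{"xyz":[1.9,0.2,-15.5],"rot":[0.6,-20,0]},{"xyz":[1.9,0.2,-16.5],"rot":[0.6,-20,0]},{"xyz":[1.9,0.2,-17.4],"rot":[0.6,-20,0]},{"xyz":[1.9,0.2,-17.7],"rot":[0.6,-20,0]},{"xyz":[1.9,0.2,-17.7],"rot":[0.6,-20,0]},{"xyz":[1.9,0.2,-17.7],"rot":[0.6,-20,0]}], "grip": 0.19}}

```text
t: 2.75
tool_pos: [0.4696, -0.053, 0.0255]
orientation: [2.002, 2.063, 0.365]
force: [0.1, -0.2, 0.2]
opening: 0.0175
```

```bash
cat > look.py <<'E'
import sys
from h import *
n=sys.argv[1]
s=read_state();M=R.from_rotvec(s["orientation"]).as_matrix()
F=s["tool_pos"]+.017*M[:,2]+.0075*M[:,1]
print("t",round(s["t"],2),"tcp",s["tool_pos"].round(4),"F",F.round(4),"z",M[:,2].round(3),"x",M[:,0].round(3),"f",s["force"].round(2),"open",round(s["opening"],4))
cs=calibration("scene");ct=calibration("top")
a=read_camera("scene")
c=cv2.resize(a[200:400,190:430],None,fx=3.3,fy=3,interpolation=cv2.INTER_CUBIC)
cv2.imwrite(f"pics/{n}_s.png",c[:,:,::-1])
if len(sys.argv)>2:
    b=read_camera("top");c=cv2.resize(b[120:300,280:480],None,fx=3.3,fy=3.3,interpolation=cv2.INTER_CUBIC)
    cv2.imwrite(f"pics/{n}_t.png",c[:,:,::-1])
E
python3 look.py a t
```

```text
t 2.75 tcp [ 0.4696 -0.053   0.0255] F [ 0.4824 -0.0526  0.0121] z [ 0.343  0.01  -0.939] x [-0.03  1.   -0.  ] f [ 0.15 -0.21  0.18] open 0.0175
```

View pics/a_s.png

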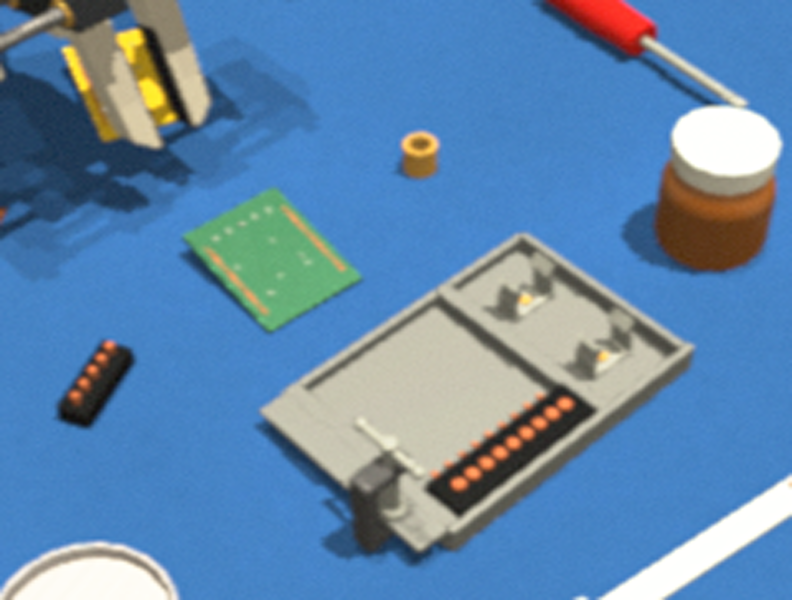

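View pics/a_t.png

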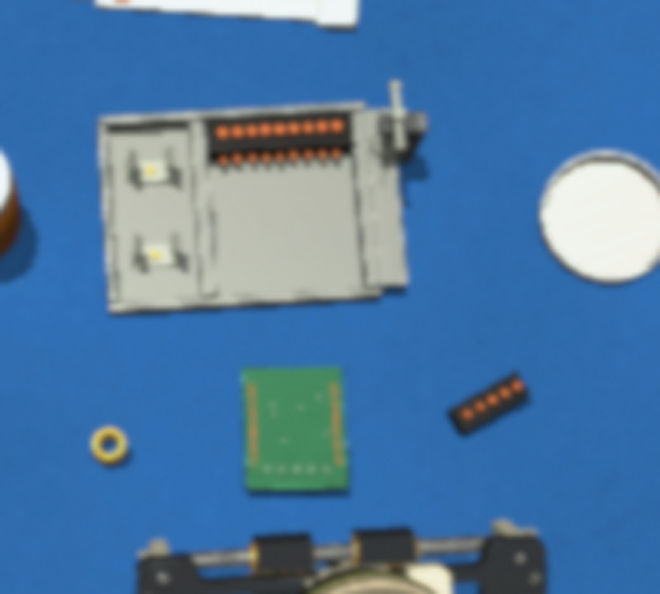

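Scene crop: the open fingertips are at (155,145) and (205,115), behind the board's plug end. Next I lower a little and push to square the board.

Emit:
{"method": "carry_out", "body": {"steps": [{"xyz":[0.3,0,-0.4]},{"xyz":[0.8,0,-0.4]},{"xyz":[1.3,0,-0.4]},{"xyz":[1.7,0,-0.4]},{"xyz":[2.0,0,-0.4]},{"xyz":[2.3,0,-0.4]},{"xyz":[2.6,0,-0.4]},{"xyz":[2.9,0,-0.4]},{"xyz":[3.2,0,-0.4]},{"xyz":[3.5,0,-0.4]}]}}

```text
validation failed for argument at $.st...
```

```bash
python3 look.py b t
```

```text
t 2.85 tcp [ 0.4695 -0.053   0.0254] F [ 0.4823 -0.0526  0.012 ] z [ 0.343  0.01  -0.939] x [-0.029  1.    -0.   ] f [ 0.58 -0.08  0.5 ] open 0.0175
```

View pics/b_s.png

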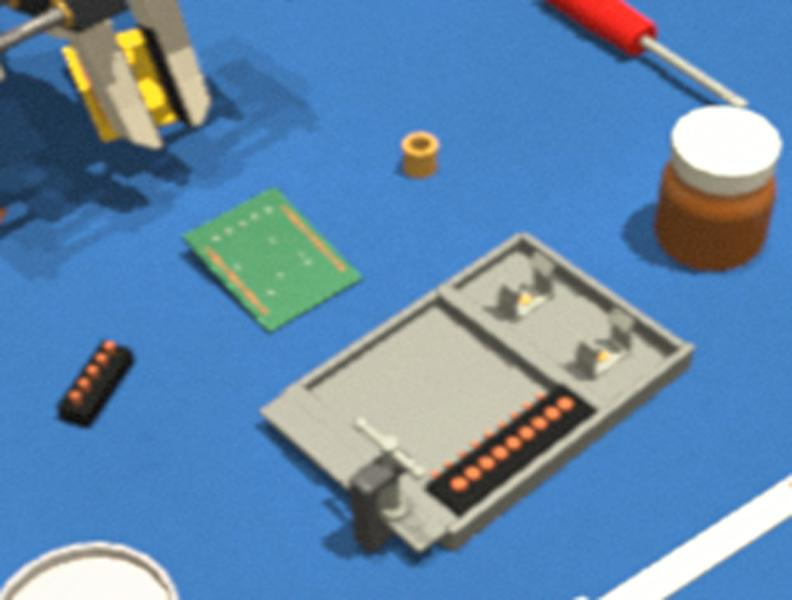

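View pics/b_t.png

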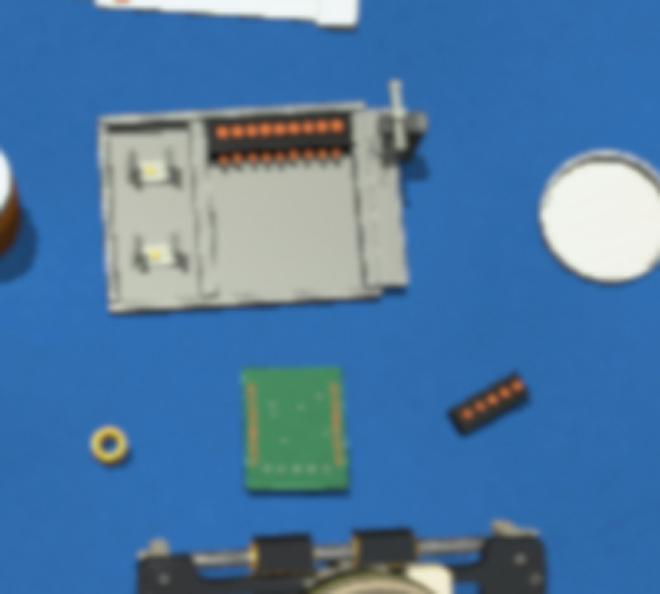

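The call was refused because every row needs a "rot", so the scene has not changed.

Emit:
{"method": "carry_out", "body": {"steps": [{"xyz":[0.3,0,-0.4],"rot":[0,0,0]},{"xyz":[0.8,0,-0.4],"rot":[0,0,0]},{"xyz":[1.3,0,-0.4],"rot":[0,0,0]},{"xyz":[1.7,0,-0.4],"rot":[0,0,0]},{"xyz":[2.0,0,-0.4],"rot":[0,0,0]},{"xyz":[2.3,0,-0.4],"rot":[0,0,0]},{"xyz":[2.6,0,-0.4],"rot":[0,0,0]},{"xyz":[2.9,0,-0.4],"rot":[0,0,0]},{"xyz":[3.2,0.1,-0.4],"rot":[0,0,0]},{"xyz":[3.5,0.1,-0.4],"rot":[0,0,0]}]}}

```text
t: 3.95
tool_pos: [0.5039, -0.0517, 0.0203]
orientation: [2.004, 2.063, 0.364]
force: [-0.5, -0.7, 1.1]
opening: 0.0176
```

```bash
python3 look.py b t
```

```text
t 3.95 tcp [ 0.5039 -0.0517  0.0203] F [ 0.5167 -0.0513  0.0068] z [ 0.342  0.01  -0.94 ] x [-0.029  1.     0.   ] f [-0.45 -0.66  1.1 ] open 0.0176
```

View pics/b_s.png

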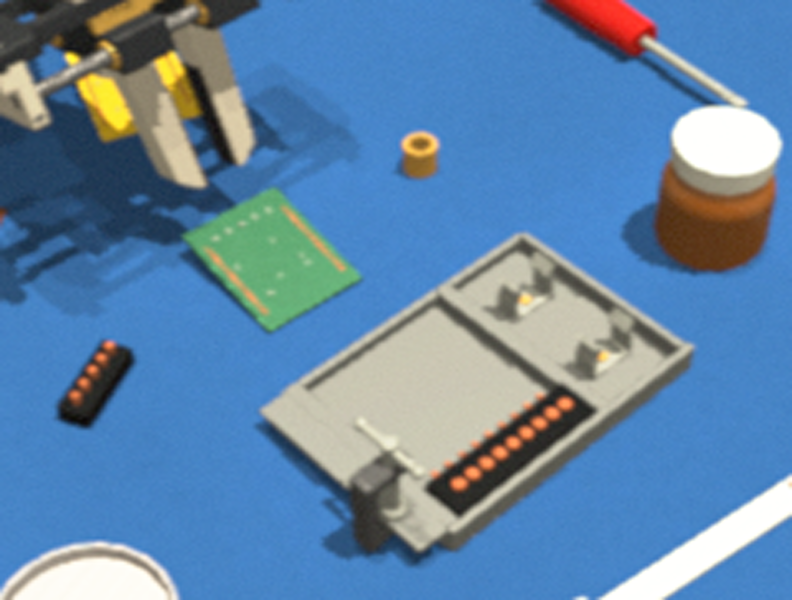

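View pics/b_t.png

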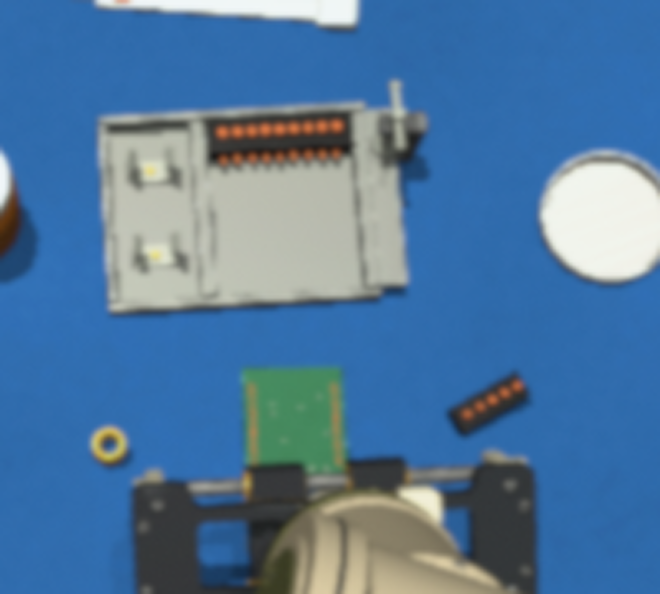

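The tips at crop (205,185) and (245,160) have not reached the board edge yet. The tip seems to taper, so I check its true offset.

Run:
```python
from h import *
cs=calibration("scene")
for p in [(205,185),(245,162)]:
    uv=(190+p[0]/3.3-.35,200+p[1]/3-.33)
    print([ray(cs,uv,z).round(4) for z in (.001,.004,.008)])
for y in (-.0513+.009,-.0513-.009,-.0513-.0265): print(proj(cs,[.5167,y,.0068]))
```

```text
[array([ 0.4712, -0.0426,  0.001 ]), array([ 0.4737, -0.0441,  0.004 ]), array([ 0.477 , -0.0459,  0.008 ])]
[array([ 0.4703, -0.0164,  0.001 ]), array([ 0.4728, -0.0179,  0.004 ]), array([ 0.4762, -0.02  ,  0.008 ])]
[267.76417889 273.9482096 ]
[258.90695924 279.44245126]
[250.12129315 284.89230737]
```

Run:
```python
from h import *
a=read_camera("scene");c=cv2.resize(a[220:300,200:306],None,fx=7.5,fy=7.5,interpolation=cv2.INTER_CUBIC)
cv2.imwrite("pics/z1.png",c[:,:,::-1])
cal=calibration("wrist");w=read_camera("wrist");cv2.imwrite("pics/w2.png",w[:,:,::-1]);print(cal)
s=read_state();M=R.from_rotvec(s["orientation"]).as_matrix();print(s["tool_pos"],s["q"])
for d in (0,.0075,-.0075):
  print(proj(cal,s["tool_pos"]+.017*M[:,2]+d*M[:,1]+.009*M[:,0]))
```

```text
{'fov_y': 68.95212898292415, 'cx': 323.0648248869036, 'cy': 239.69710398910115, 'xyz': array([ 0.37279523, -0.05675826,  0.17196621]), 'attitude': array([1.84920194, 1.90658243, 0.59835799])}
[ 0.50360212 -0.05171831  0.02019033] [-0.28917964 -0.32352655  2.29600147  0.14453004  0.84162719 -1.96797692]
[339.07490215 266.43426881]
[338.92091593 277.84002493]
[339.23164851 254.82406966]
```

View pics/z1.png

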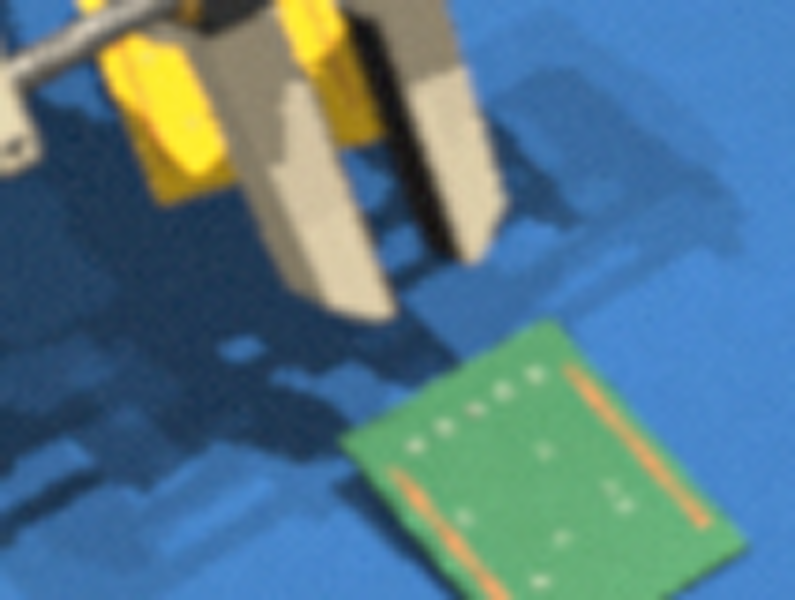

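View pics/w2.png

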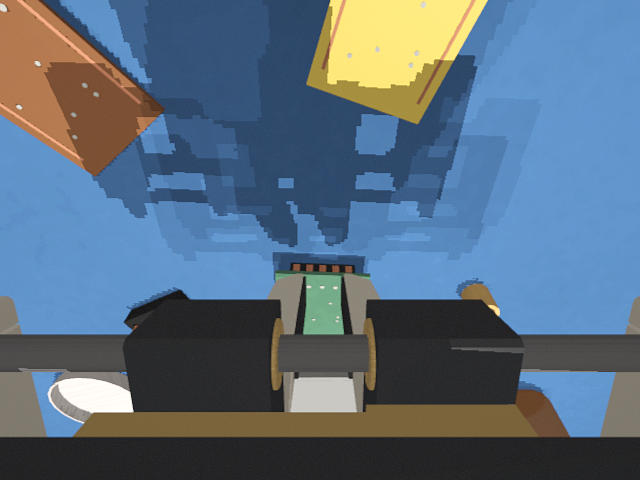

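Run:
```python
from h import *
cal=calibration("wrist")
for p in [(275,274),(370,274)]: print(ray(cal,p,.017))
s=read_state();M=R.from_rotvec(s["orientation"]).as_matrix()
for k in (-.04,-.03,-.02,-.01,0,.01,.017):
  for w in (-.0075,.0075):
    P=s["tool_pos"]+k*M[:,2]+w*M[:,1]; print(k,w,proj(cal,P+.009*M[:,0]).round(1),proj(calibration("scene"),P-.009*M[:,0]).round(1))
d=s["tool_pos"]-cal["xyz"];print("cam in tool", (M.T@-d).round(4))
```

```text
[ 0.50528617 -0.08040329  0.017     ]
[ 0.50363109 -0.02539903  0.017     ]
-0.04 -0.0075 [344.9 292.5] [243.1 247.9]
-0.04 0.0075 [344.4 322.4] [248.1 250.2]
-0.03 -0.0075 [343.7 284.2] [245.1 253.1]
-0.03 0.0075 [343.2 312.6] [250.1 255.5]
-0.02 -0.0075 [342.5 276.7] [247.  258.3]
-0.02 0.0075 [342.1 303.8] [252.  260.7]
-0.01 -0.0075 [341.5 270.1] [248.9 263.3]
-0.01 0.0075 [341.1 295.9] [253.9 265.9]
0 -0.0075 [340.6 264.1] [250.8 268.4]
0 0.0075 [340.2 288.8] [255.8 271. ]
0.01 -0.0075 [339.7 258.6] [252.6 273.4]
0.01 0.0075 [339.4 282.3] [257.6 276. ]
0.017 -0.0075 [339.2 255.1] [253.9 276.8]
0.017 0.0075 [338.9 278.1] [258.9 279.5]
cam in tool [-0.0011 -0.0712 -0.1874]
```

Two independent checks, the scene ray and the wrist view, put the visible fingertips about 18 mm behind the TCP along the tool. That disagrees with the interface's 17 mm ahead. There was also no contact where the interface figure predicts it. I'll back off and lower carefully, watching the force.

Emit:
{"method": "carry_out", "body": {"steps": [{"xyz":[-0.8,0,0],"rot":[0,0,0]},{"xyz":[-1.8,0,0],"rot":[0,0,0]},{"xyz":[-1.8,0,-0.5],"rot":[0,0,0]},{"xyz":[-1.8,0,-1.0],"rot":[0,0,0]},{"xyz":[-1.8,0,-1.3],"rot":[0,0,0]},{"xyz":[-1.8,0,-1.3],"rot":[0,0,0]}]}}

```text
t: 4.75
tool_pos: [0.4851, -0.0516, 0.0063]
orientation: [2.005, 2.064, 0.363]
force: [-0.0, 0.6, 0.5]
opening: 0.0177
```

```bash
sed -i 's/+.017\*M\[:,2\]/-.018*M[:,2]/' look.py; python3 look.py c
```

```text
t 4.75 tcp [ 0.4851 -0.0516  0.0063] F [ 0.4861 -0.0516  0.0258] z [ 0.341  0.011 -0.94 ] x [-0.029  1.     0.001] f [-0.04  0.57  0.51] open 0.0177
```

View pics/c_s.png

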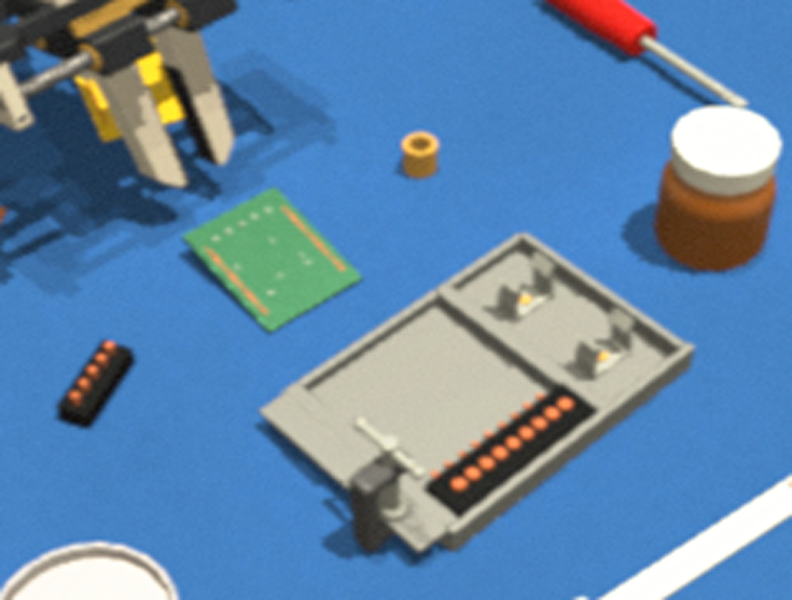

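Emit:
{"method": "carry_out", "body": {"steps": [{"xyz":[0,0,-0.6],"rot":[0,0,0]},{"xyz":[0,0,-1.2],"rot":[0,0,0]},{"xyz":[0,0,-1.6],"rot":[0,0,0]},{"xyz":[0.3,0,-1.6],"rot":[0,0,0]},{"xyz":[0.6,0,-1.6],"rot":[0,0,0]},{"xyz":[0.9,0,-1.6],"rot":[0,0,0]},{"xyz":[1.2,0,-1.6],"rot":[0,0,0]},{"xyz":[1.5,0,-1.6],"rot":[0,0,0]},{"xyz":[1.8,0,-1.6],"rot":[0,0,0]},{"xyz":[2.1,0,-1.6],"rot":[0,0,0]}]}}

```text
t: 5.8
tool_pos: [0.5069, -0.0518, -0.0087]
orientation: [2.004, 2.063, 0.364]
force: [-0.8, 0.1, -0.6]
opening: 0.0183
```

```bash
python3 look.py d
```

```text
t 5.8 tcp [ 0.5069 -0.0518 -0.0087] F [ 0.5078 -0.0517  0.0107] z [ 0.342  0.01  -0.94 ] x [-0.029  1.     0.   ] f [-0.84  0.08 -0.56] open 0.0183
```

View pics/d_s.png

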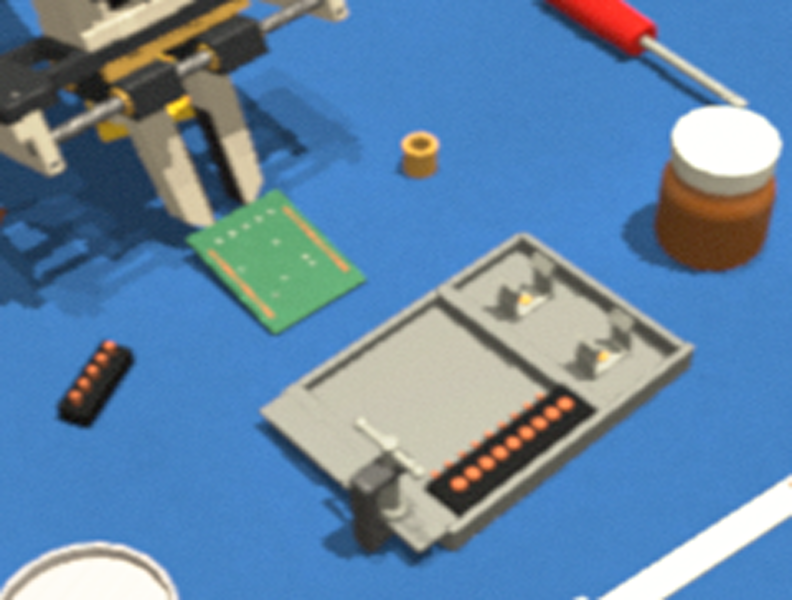

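The fingertips now meet the plug edge, at crop (205,222) and (250,200), and the board has begun to slide. I push on to just short of the wall.

Emit:
{"method": "carry_out", "body": {"steps": [{"xyz":[0.3,0,0],"rot":[0,0,0]},{"xyz":[0.6,0,0],"rot":[0,0,0]},{"xyz":[0.9,0,0],"rot":[0,0,0]},{"xyz":[1.2,0,0],"rot":[0,0,0]},{"xyz":[1.5,0,0],"rot":[0,0,0]},{"xyz":[1.8,0,0],"rot":[0,0,0]},{"xyz":[2.1,0,0],"rot":[0,0,0]},{"xyz":[2.4,0,0],"rot":[0,0,0]},{"xyz":[2.7,0.1,0],"rot":[0,0,0]},{"xyz":[3.0,0.1,0],"rot":[0,0,0]}]}}

```text
t: 6.85
tool_pos: [0.5368, -0.0507, -0.0088]
orientation: [2.004, 2.063, 0.364]
force: [-0.1, 0.1, 1.2]
opening: 0.0178
```

```bash
python3 look.py e t
```

```text
t 6.85 tcp [ 0.5368 -0.0507 -0.0088] F [ 0.5377 -0.0506  0.0107] z [ 0.342  0.01  -0.94 ] x [-0.029  1.     0.   ] f [-0.15  0.13  1.2 ] open 0.0178
```

View pics/e_s.png

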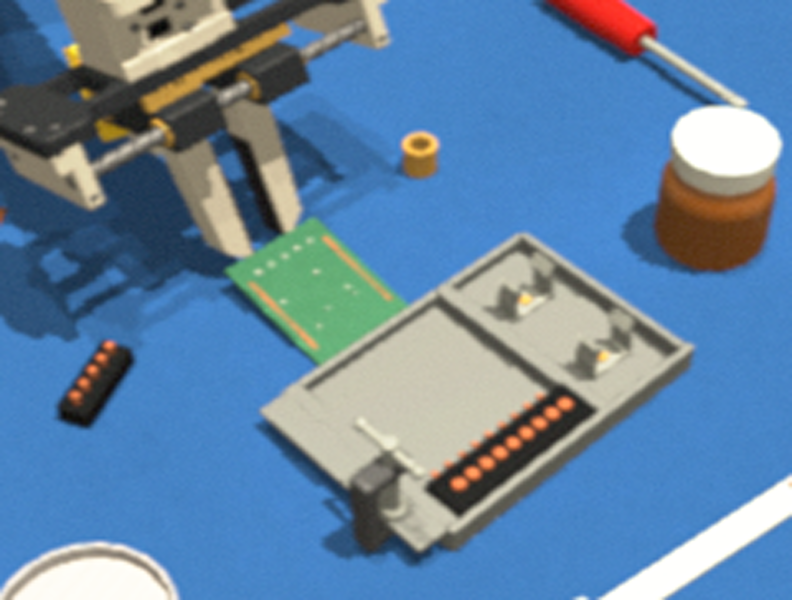

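View pics/e_t.png

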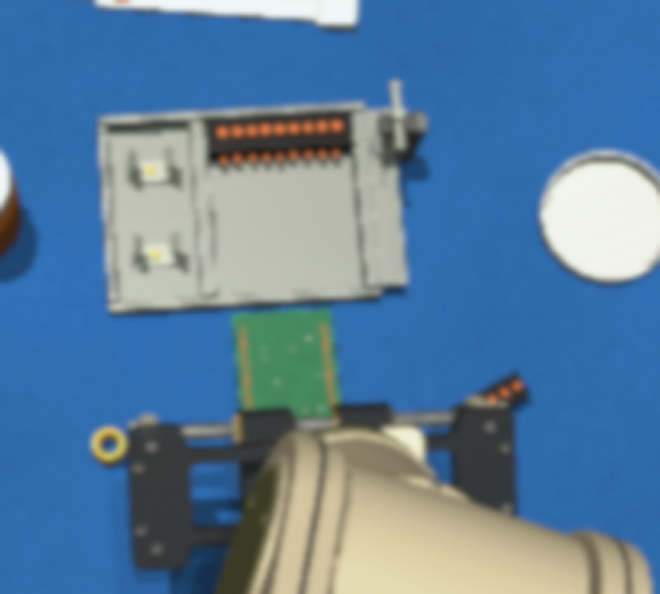

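The board's plain edge is now square to the wall (top crop: edge (232,312)–(330,309), wall just above it), with about 7 mm to go and about 5 mm left of centre. I close the gap slowly.

Emit:
{"method": "carry_out", "body": {"steps": [{"xyz":[0.2,0,0],"rot":[0,0,0]},{"xyz":[0.4,0,0],"rot":[0,0,0]},{"xyz":[0.5,0,0],"rot":[0,0,0]},{"xyz":[0.6,0,0],"rot":[0,0,0]},{"xyz":[0.7,0,0],"rot":[0,0,0]}]}}

```text
t: 7.45
tool_pos: [0.5421, -0.0506, -0.0098]
orientation: [2.005, 2.066, 0.362]
force: [-10.1, -1.0, 4.5]
opening: 0.0178
```

```bash
python3 look.py f t
```

```text
t 7.45 tcp [ 0.5421 -0.0506 -0.0098] F [ 0.5431 -0.0506  0.0097] z [ 0.339  0.011 -0.941] x [-0.03   1.     0.001] f [-10.12  -0.97   4.51] open 0.0178
```

View pics/f_t.png

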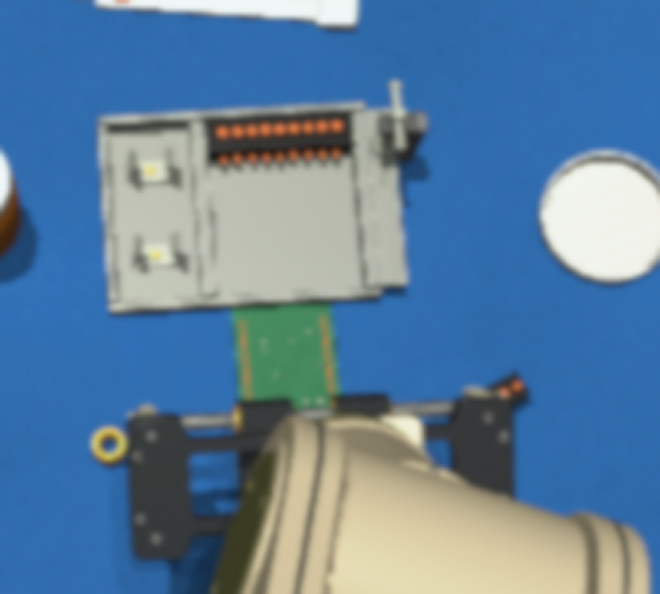

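View pics/f_s.png

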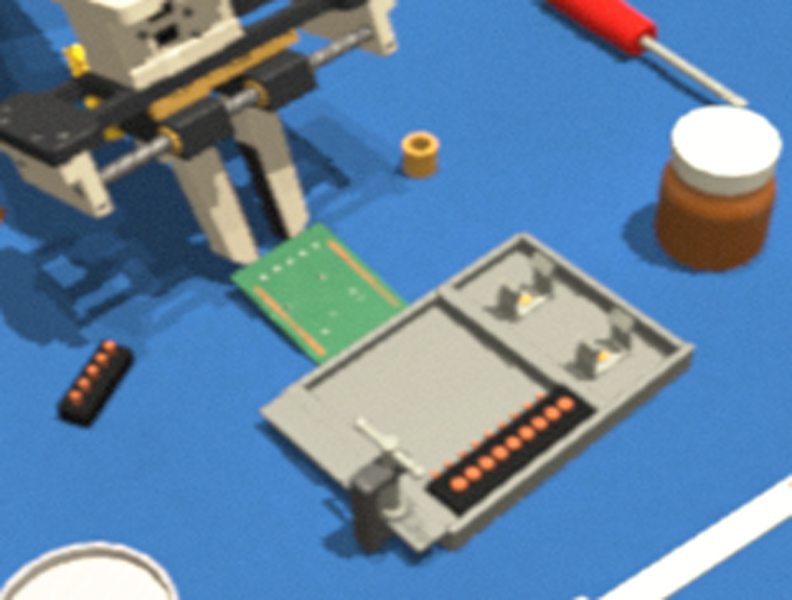

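```bash
cat > arc.py <<'E'
import numpy as np
def tcp(th,al,k=22):
    t,a=np.radians(th),np.radians(al)
    E=np.array([-3*np.sin(t)-72*np.cos(t),72*np.sin(t)])
    return E+k*np.array([np.sin(a),-np.cos(a)])-7.5*np.array([np.cos(a),np.sin(a)])
for th in range(11,112,2):
    al=min(20,90-th); d=tcp(th,al)-tcp(11,20)
    print(th,al,(d/10).round(2),end=" | ")
E
python3 arc.py
```

```text
11 20 [0. 0.] | 13 20 [0.04 0.25] | 15 20 [0.09 0.49] | 17 20 [0.15 0.73] | 19 20 [0.22 0.97] | 21 20 [0.3  1.21] | 23 20 [0.38 1.44] | 25 20 [0.47 1.67] | 27 20 [0.57 1.89] | 29 20 [0.68 2.12] | 31 20 [0.8  2.33] | 33 20 [0.92 2.55] | 35 20 [1.05 2.76] | 37 20 [1.19 2.96] | 39 20 [1.34 3.16] | 41 20 [1.49 3.35] | 43 20 [1.65 3.54] | 45 20 [1.82 3.72] | 47 20 [2.   3.89] | 49 20 [2.17 4.06] | 51 20 [2.36 4.22] | 53 20 [2.55 4.38] | 55 20 [2.75 4.52] | 57 20 [2.95 4.66] | 59 20 [3.16 4.8 ] | 61 20 [3.37 4.92] | 63 20 [3.59 5.04] | 65 20 [3.81 5.15] | 67 20 [4.04 5.25] | 69 20 [4.26 5.35] | 71 19 [4.46 5.43] | 73 17 [4.61 5.51] | 75 15 [4.77 5.59] | 77 13 [4.93 5.65] | 79 11 [5.09 5.72] | 81 9 [5.26 5.77] | 83 7 [5.43 5.82] | 85 5 [5.6  5.87] | 87 3 [5.77 5.9 ] | 89 1 [5.94 5.94] | 91 -1 [6.11 5.96] | 93 -3 [6.29 5.98] | 95 -5 [6.47 6.  ] | 97 -7 [6.64 6.  ] | 99 -9 [6.82 6.01] | 101 -11 [7. 6.] | 103 -13 [7.18 5.99] | 105 -15 [7.36 5.97] | 107 -17 [7.54 5.95] | 109 -19 [7.71 5.92] | 111 -21 [7.89 5.89] |
```

Emit:
{"method": "carry_out", "body": {"steps": [{"xyz":[0.04,0,0.25],"rot":[0,0,0]},{"xyz":[0.09,0,0.49],"rot":[0,0,0]},{"xyz":[0.15,0,0.73],"rot":[0,0,0]},{"xyz":[0.22,0,0.97],"rot":[0,0,0]}]}}

```text
t: 7.95
tool_pos: [0.5443, -0.0506, -0.0001]
orientation: [2.006, 2.065, 0.362]
force: [-6.2, -0.0, 1.6]
opening: 0.0177
```

```bash
python3 look.py g
```

```text
t 7.95 tcp [ 5.443e-01 -5.060e-02 -1.000e-04] F [ 0.5453 -0.0505  0.0194] z [ 0.339  0.011 -0.941] x [-0.03   1.     0.001] f [-6.16 -0.02  1.63] open 0.0177
```

View pics/g_s.png

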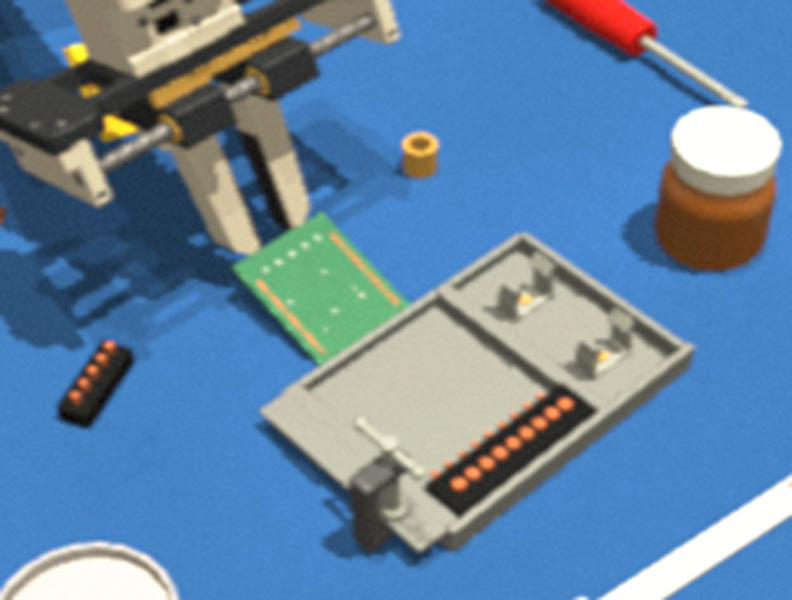

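The board's near edge is rising (crop corner (325,222)→(320,212)) at about 6 N, so the fingertip is carrying the edge. I continue the arc.

Emit:
{"method": "carry_out", "body": {"steps": [{"xyz":[0.08,0,0.24],"rot":[0,0,0]},{"xyz":[0.16,0,0.47],"rot":[0,0,0]},{"xyz":[0.25,0,0.7],"rot":[0,0,0]},{"xyz":[0.35,0,0.92],"rot":[0,0,0]},{"xyz":[0.46,0,1.15],"rot":[0,0,0]},{"xyz":[0.58,0,1.36],"rot":[0,0,0]},{"xyz":[0.7,0,1.58],"rot":[0,0,0]}]}}

```text
t: 8.7
tool_pos: [0.5532, -0.0508, 0.0171]
orientation: [2.003, 2.063, 0.365]
force: [-0.0, 0.9, -0.1]
opening: 0.0176
```

```bash
python3 look.py i
```

```text
t 8.7 tcp [ 0.5532 -0.0508  0.0171] F [ 0.5541 -0.0508  0.0366] z [ 0.343  0.01  -0.939] x [-0.029  1.     0.   ] f [-0.04  0.88 -0.12] open 0.0176
```

View pics/i_s.png

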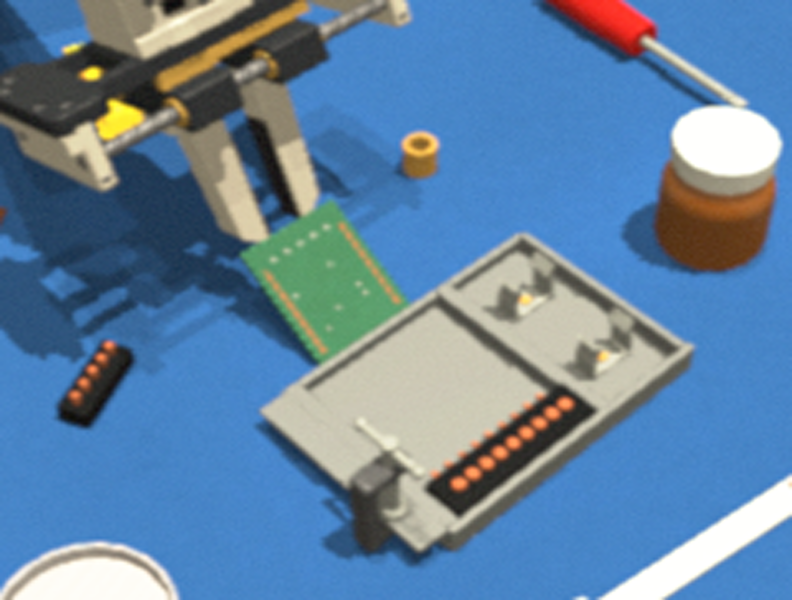

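```bash
cat > corner.py <<'E'
from h import *
import sys
# crop pixel u v, known y -> x,z
cs=calibration("scene")
f=240/np.tan(np.radians(cs["fov_y"])/2)
a=list(map(float,sys.argv[1:]))
for i in range(0,len(a),3):
    uv=(190+a[i]/3.3-.35,200+a[i+1]/3-.33)
    d=R.from_rotvec(cs["attitude"]).apply([(uv[0]-cs["cx"])/f,(uv[1]-cs["cy"])/f,1]);c=np.array(cs["xyz"])
    print((c+d*(a[i+2]-c[1])/d[1]).round(4))
E
# plain-edge y est: board centre y ~ -.0495 (scene e/f). use +-.028
python3 corner.py 240 252 -.0775 333 203 -.0215; python3 corner.py 233 275 -.0775 325 222 -.0215
```

```text
[ 0.5547 -0.0775  0.0428]
[ 0.553  -0.0215  0.0375]
[ 0.5452 -0.0775  0.0161]
[ 0.5451 -0.0215  0.0158]
```

Emit:
{"method": "carry_out", "body": {"steps": [{"xyz":[0.18,0,0.17],"rot":[0,0,0]},{"xyz":[0.37,0,0.35],"rot":[0,0,0]},{"xyz":[0.52,0,0.55],"rot":[0,0,0]},{"xyz":[0.67,0,0.74],"rot":[0,0,0]},{"xyz":[0.83,0,0.93],"rot":[0,0,0]},{"xyz":[1.0,0,1.11],"rot":[0,0,0]},{"xyz":[1.18,0,1.28],"rot":[0,0,0]}]}}

```text
t: 9.45
tool_pos: [0.5648, -0.0508, 0.0297]
orientation: [2.004, 2.063, 0.364]
force: [0.3, 0.3, 0.2]
opening: 0.0177
```

```bash
python3 look.py j
```

```text
t 9.45 tcp [ 0.5648 -0.0508  0.0297] F [ 0.5657 -0.0507  0.0492] z [ 0.342  0.01  -0.94 ] x [-0.029  1.     0.   ] f [0.27 0.26 0.23] open 0.0177
```

View pics/j_s.png

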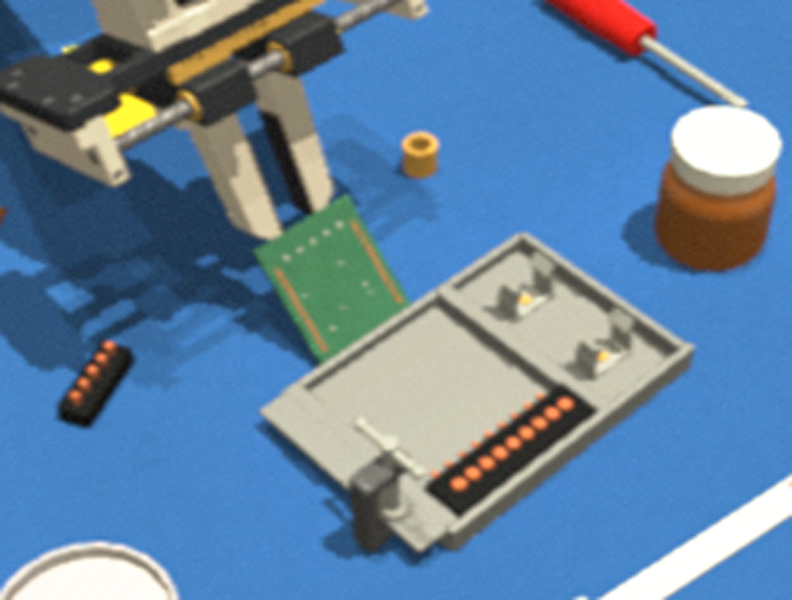

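The board stands at roughly 45° with its edge on the fingertips, at crop (280,235) and (325,208). I continue.

Emit:
{"method": "carry_out", "body": {"steps": [{"xyz":[0.2,0,0.15],"rot":[0,0,0]},{"xyz":[0.4,0,0.3],"rot":[0,0,0]},{"xyz":[0.6,0,0.45],"rot":[0,0,0]},{"xyz":[0.8,0,0.58],"rot":[0,0,0]},{"xyz":[1.0,0,0.72],"rot":[0,0,0]},{"xyz":[1.2,0,0.86],"rot":[0,0,0]}]}}

```text
t: 10.1
tool_pos: [0.5768, -0.0508, 0.0382]
orientation: [2.004, 2.063, 0.364]
force: [0.9, 0.3, 0.6]
opening: 0.0176
```

```bash
python3 look.py k
```

```text
t 10.1 tcp [ 0.5768 -0.0508  0.0382] F [ 0.5777 -0.0508  0.0577] z [ 0.342  0.01  -0.94 ] x [-0.029  1.     0.   ] f [0.85 0.3  0.58] open 0.0176
```

View pics/k_s.png

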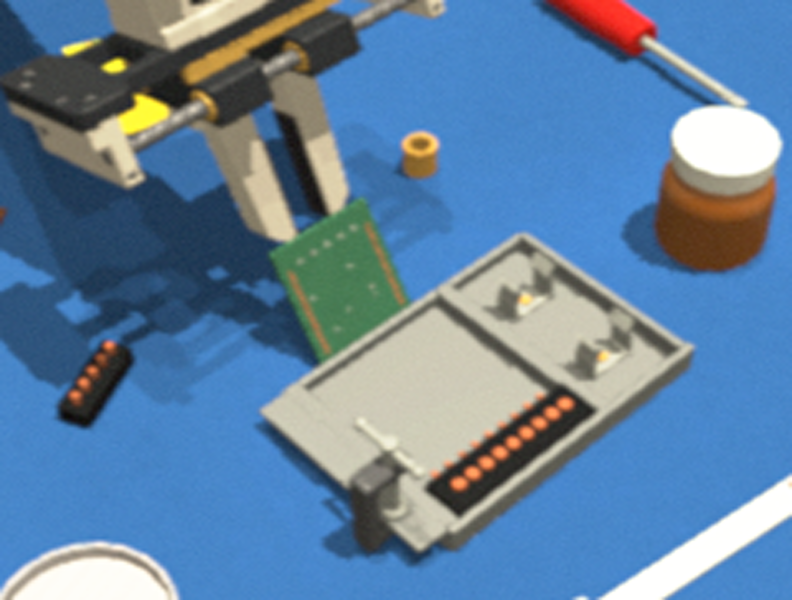

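Emit:
{"method": "carry_out", "body": {"steps": [{"xyz":[0.22,0,0.11],"rot":[0,0,0]},{"xyz":[0.45,0,0.22],"rot":[0,0,0]},{"xyz":[0.68,0,0.33],"rot":[0,0,0]},{"xyz":[0.9,0,0.43],"rot":[0,0,0]},{"xyz":[1.13,0,0.53],"rot":[0,0,0]},{"xyz":[1.33,0,0.61],"rot":[0,1,0]},{"xyz":[1.48,0,0.69],"rot":[0,3,0]},{"xyz":[1.64,0,0.77],"rot":[0,5,0]}]}}

```text
t: 10.95
tool_pos: [0.5931, -0.0509, 0.0461]
orientation: [2.055, 2.115, 0.279]
force: [-0.5, 0.0, -0.5]
opening: 0.0174
```

```bash
python3 look.py l
```

```text
t 10.95 tcp [ 0.5931 -0.0509  0.0461] F [ 0.5958 -0.0508  0.0654] z [ 0.257  0.01  -0.966] x [-0.029  1.     0.003] f [-0.54  0.02 -0.47] open 0.0174
```

View pics/l_s.png

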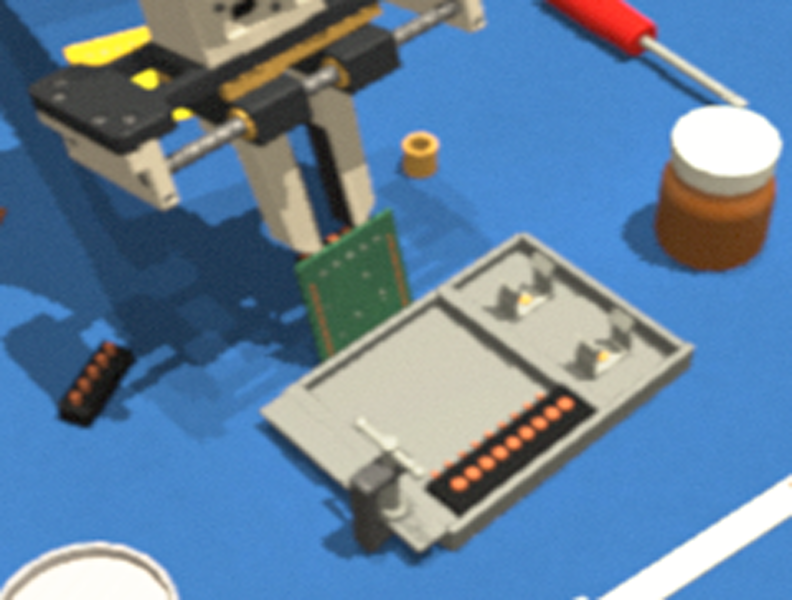

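Emit:
{"method": "carry_out", "body": {"steps": [{"xyz":[0.17,0,0.06],"rot":[0,2,0]},{"xyz":[0.34,0,0.12],"rot":[0,4,0]},{"xyz":[0.51,0,0.17],"rot":[0,6,0]},{"xyz":[0.68,0,0.22],"rot":[0,8,0]},{"xyz":[0.85,0,0.27],"rot":[0,10,0]},{"xyz":[1.02,0,0.31],"rot":[0,12,0]},{"xyz":[1.2,0,0.34],"rot":[0,14,0]}]}}

```text
t: 11.7
tool_pos: [0.6053, -0.0508, 0.0492]
orientation: [2.187, 2.249, 0.029]
force: [0.5, -0.3, -0.7]
opening: 0.0178
```

```bash
python3 look.py m
```

```text
t 11.7 tcp [ 0.6053 -0.0508  0.0492] F [ 0.6125 -0.0507  0.0673] z [ 0.016  0.01  -1.   ] x [-0.028  1.     0.01 ] f [ 0.47 -0.28 -0.68] open 0.0178
```

View pics/m_s.png

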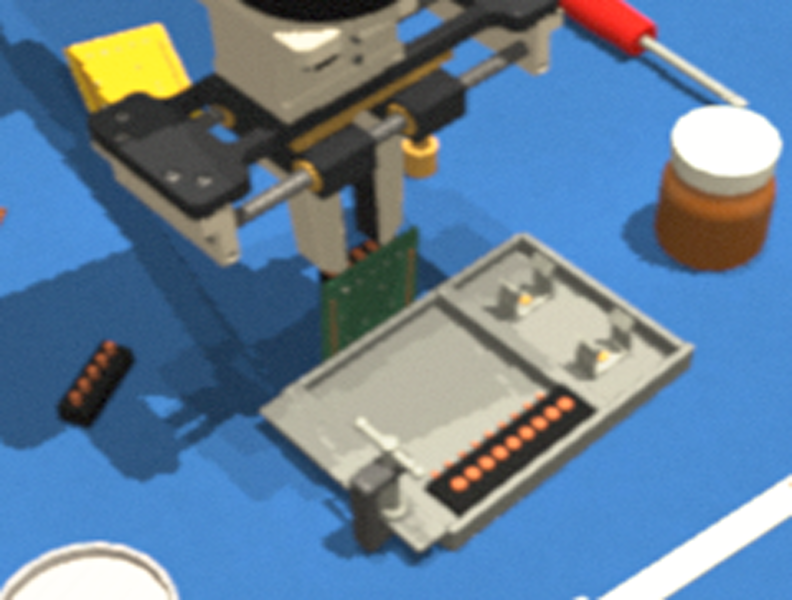

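The board is upright against the wall, with the plug showing on its robot side at crop (350,255). I ease it forward past upright.

Emit:
{"method": "carry_out", "body": {"steps": [{"xyz":[0.18,0,0.04],"rot":[0,1,0]},{"xyz":[0.36,0,0.06],"rot":[0,2,0]},{"xyz":[0.54,0,0.08],"rot":[0,3,0]},{"xyz":[0.72,0,0.1],"rot":[0,4,0]},{"xyz":[0.9,0,0.1],"rot":[0,5,0]},{"xyz":[1.1,0,0.1],"rot":[0,6,0]},{"xyz":[1.3,0,0.1],"rot":[0,7,0]}]}}

```text
t: 12.45
tool_pos: [0.6182, -0.0508, 0.0502]
orientation: [-2.132, -2.19, 0.102]
force: [0.2, -0.3, -0.2]
opening: 0.0174
```

```bash
python3 look.py n
```

```text
t 12.45 tcp [ 0.6182 -0.0508  0.0502] F [ 0.6276 -0.0507  0.0673] z [-0.106  0.01  -0.994] x [-0.026  1.     0.013] f [ 0.18 -0.3  -0.16] open 0.0174
```

View pics/n_s.png

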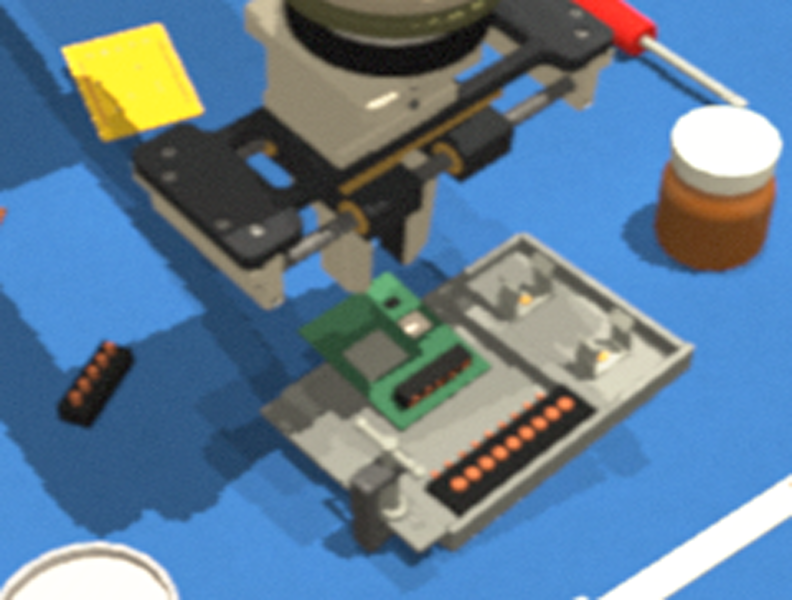

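The board has flipped over the wall and lies face up. The plug is at crop (432,378) and the plug-end edge runs (405,428)–(488,368). The near end is still on the wall. I lift clear and look without the arm in the way, and check the clamp lever's position against the gripper body.

Emit:
{"method": "carry_out", "body": {"steps": [{"xyz":[-1,0,2],"rot":[0,-4,0]},{"xyz":[-3,0,5],"rot":[0,-8,0]},{"xyz":[-6,0,7],"rot":[0,-14,0]},{"xyz":[-9,0,8],"rot":[0,-20,0]},{"xyz":[-11,0,8],"rot":[0,-26,0]},{"xyz":[-11,0,8],"rot":[0,-26,0]}]}}

```text
t: 13.1
tool_pos: [0.507, -0.0508, 0.1307]
orientation: [2.001, 2.061, 0.367]
force: [-0.9, -0.9, -0.8]
opening: 0.0178
```

```bash
python3 look.py o t
python3 - <<'E'
from h import *
ct=calibration("top");cs=calibration("scene")
T=lambda p:(280+p[0]/3.3-.35,120+p[1]/3.3-.35); S=lambda p:(190+p[0]/3.3-.35,200+p[1]/3-.33)
for p,q in [((393,80),(360,420)),((393,80),(425,470)),((400,125),(360,420)),((400,125),(425,470))]:
    a=ray(ct,T(p),.0)-ct["xyz"];b=ray(cs,S(q),0)-cs["xyz"]
    A=np.stack([a,-b],1);t,r,_,_=np.linalg.lstsq(A,cs["xyz"]-ct["xyz"],rcond=None)
    print(p,q,(ct["xyz"]+a*t[0]).round(3),(cs["xyz"]+b*t[1]).round(3))
E
```

```text
t 13.1 tcp [ 0.507  -0.0508  0.1307] F [ 0.5078 -0.0507  0.1502] z [ 0.346  0.01  -0.938] x [-0.029  1.    -0.001] f [-0.93 -0.87 -0.76] open 0.0178
(393, 80) (360, 420) [ 0.709 -0.103  0.096] [ 0.698 -0.121  0.094]
(393, 80) (425, 470) [ 0.72  -0.108  0.068] [ 0.72  -0.108  0.068]
(400, 125) (360, 420) [ 0.691 -0.109  0.076] [ 0.688 -0.114  0.076]
(400, 125) (425, 470) [ 0.702 -0.114  0.048] [ 0.711 -0.1    0.049]
```

View pics/o_s.png

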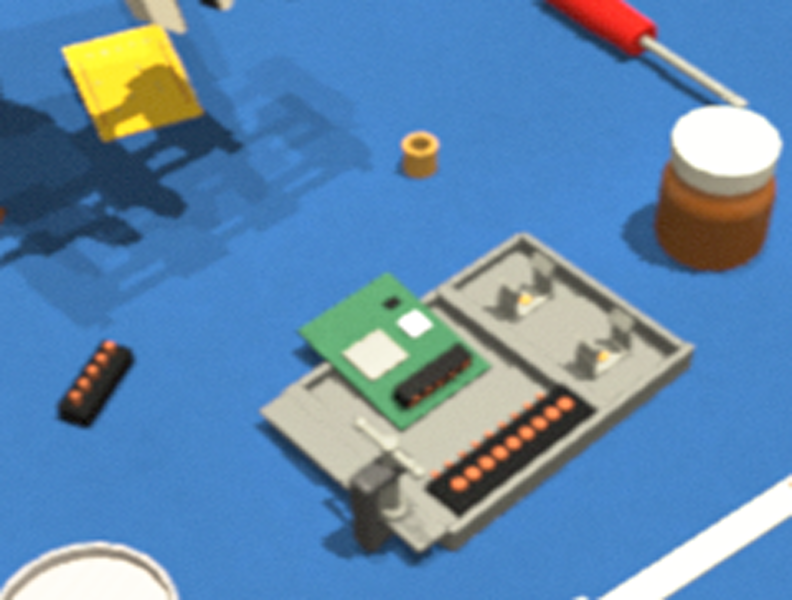

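View pics/o_t.png

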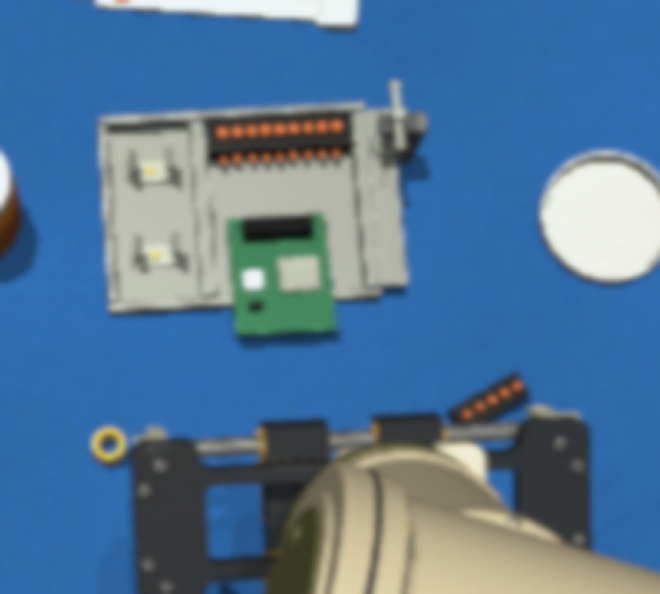

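Run:
```python
from h import *
ct=calibration("top")
T=lambda p:(280+p[0]/3.3-.35,120+p[1]/3.3-.35)
o=np.array([.616,-.0535]);y=np.radians(1.75);B=np.array([[np.cos(y),np.sin(y)],[-np.sin(y),np.cos(y)]])
for n,p,z in [("pe L",(228,220),.007),("pe R",(323,213),.007),("plug nearL",(244,241),.02),("plug nearR",(313,236),.02),("plain L",(238,337),.017),("plain R",(338,330),.017)]:
    w=ray(ct,T(p),z);print(n,w.round(4),"tray",(B@(w[:2]-o)*1000).round(1))
```

```text
pe L [ 0.6625 -0.0199  0.007 ] tray [47.5 32.1]
pe R [ 0.6652 -0.074   0.007 ] tray [ 48.6 -22. ]
plug nearL [ 0.646  -0.0274  0.02  ] tray [30.8 25.2]
plug nearR [ 0.6479 -0.0661  0.02  ] tray [ 31.5 -13.6]
plain L [ 0.5916 -0.022   0.017 ] tray [-23.4  32.3]
plain R [ 0.5941 -0.0776  0.017 ] tray [-22.6 -23.4]
```

Emit:
{"method": "carry_out", "body": {"steps": [{"xyz":[1,0,0],"rot":[0,7,-2]},{"xyz":[2,0,0],"rot":[0,14,-4]},{"xyz":[3,0,0],"rot":[-0.6,20,0]},{"xyz":[4,0,0],"rot":[-0.6,20,0]}], "grip": 0}}

```text
t: 13.6
tool_pos: [0.5503, -0.0507, 0.1279]
orientation: [-2.182, -2.252, 0.007]
force: [-0.5, -1.4, -0.6]
opening: 0.0005
```

Emit:
{"method": "carry_out", "body": {"steps": [{"xyz":[0.5,0,0],"rot":[0,0,-8.5]},{"xyz":[1,0.1,0],"rot":[0,0,-17]},{"xyz":[1.5,0.2,0],"rot":[0,0,-25.5]},{"xyz":[2,0.3,0],"rot":[0,0,-34]},{"xyz":[2.5,0.4,0],"rot":[0,0,-42.5]},{"xyz":[3,0.4,0],"rot":[0,0,-51]},{"xyz":[3.5,0.4,0],"rot":[0,0,-59.5]},{"xyz":[4,0.4,0],"rot":[0,0,-68]},{"xyz":[4,0.4,0],"rot":[0,0,-76.5]},{"xyz":[4,0.4,0],"rot":[0,0,-85]}]}}

```text
t: 14.6
tool_pos: [0.5889, -0.0468, 0.1305]
orientation: [3.137, 0.171, 0.003]
force: [-0.1, 0.6, 0.3]
opening: 0.0004
```

Emit:
{"method": "carry_out", "body": {"steps": [{"xyz":[2,0,-1.5],"rot":[0,0,-5]},{"xyz":[2,0,-3],"rot":[0,0,-5]},{"xyz":[2,0,-3],"rot":[0,0,-5]}]}}

```text
t: 14.9
tool_pos: [0.6061, -0.0465, 0.097]
orientation: [-3.14, -0.049, 0.007]
force: [-1.6, 0.3, -0.6]
opening: 0.0005
```

```bash
python3 look.py p
```

```text
t 14.9 tcp [ 0.6061 -0.0465  0.097 ] F [ 0.6064 -0.054   0.115 ] z [-0.004  0.001 -1.   ] x [ 0.999  0.031 -0.004] f [-1.59  0.32 -0.56] open 0.0005
```

View pics/p_s.png

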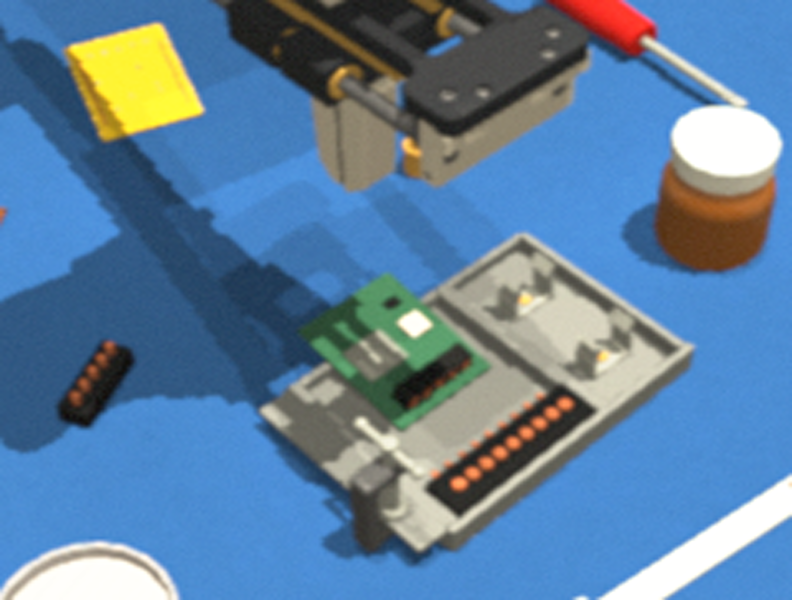

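Run:
```python
from h import *
cs=calibration("scene")
for x in(.69,.70):
  for z in (.14,.15,.16,.17): 
    q=proj(cs,[x,-.084,z]);print(x,z,((q-[190,200]+.35)*[3.3,3]).round(0))
for z in (.113,.115,.117): 
    q=proj(cs,[.606+.008,-.054,z]);print("tip",z,((q-[190,200]+.35)*[3.3,3]).round(0))
```

```text
0.69 0.14 [418. 293.]
0.69 0.15 [418. 278.]
0.69 0.16 [418. 262.]
0.69 0.17 [417. 246.]
0.7 0.14 [436. 308.]
0.7 0.15 [436. 292.]
0.7 0.16 [436. 276.]
0.7 0.17 [435. 260.]
tip 0.113 [355. 200.]
tip 0.115 [355. 197.]
tip 0.117 [354. 194.]
```

Emit:
{"method": "carry_out", "body": {"steps": [{"xyz":[0.6,0,-2.5],"rot":[0,0,0]},{"xyz":[1.2,0,-5],"rot":[0,0,0]},{"xyz":[1.8,0,-7],"rot":[0,0,0]},{"xyz":[2.0,0,-8.5],"rot":[0,0,0]},{"xyz":[2.0,0,-9.0],"rot":[0,0,0]},{"xyz":[2.0,0,-9.0],"rot":[0,0,0]},{"xyz":[2.0,0,-9.0],"rot":[0,0,0]}]}}

```text
t: 15.65
tool_pos: [0.6286, -0.0469, 0.0115]
orientation: [3.141, 0.046, 0.002]
force: [-0.7, -0.1, 1.1]
opening: 0.0006
```

```bash
python3 look.py q
```

```text
t 15.65 tcp [ 0.6286 -0.0469  0.0115] F [ 0.6288 -0.0544  0.0295] z [ 0.001 -0.    -1.   ] x [1.    0.03  0.001] f [-0.69 -0.13  1.08] open 0.0006
```

View pics/q_s.png

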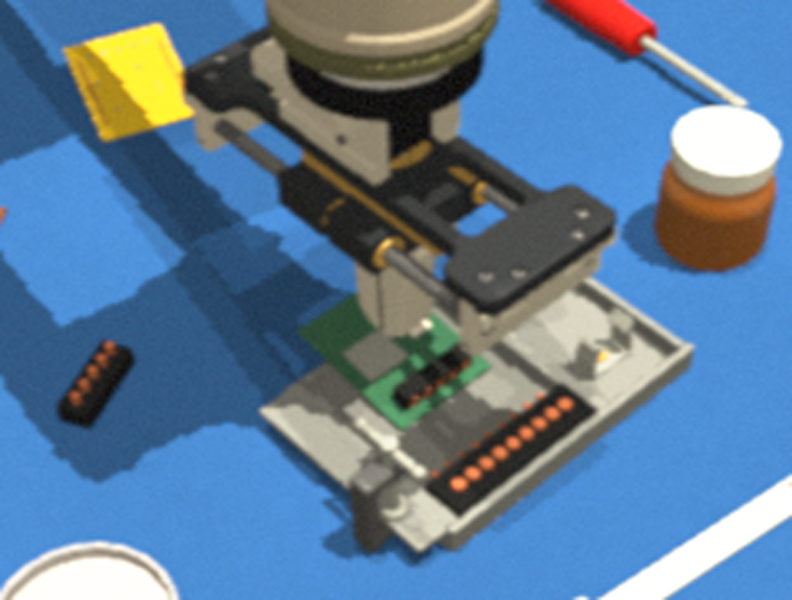

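The closed fingertips are over the board just behind the plug, tip at crop (405,340). I lower to plug height.

Emit:
{"method": "carry_out", "body": {"steps": [{"xyz":[0,0,-0.4],"rot":[0,0,0]},{"xyz":[0,0,-0.8],"rot":[0,0,0]},{"xyz":[0,0,-1.0],"rot":[0,0,0]},{"xyz":[0,0,-1.2],"rot":[0,0,0]},{"xyz":[0,0,-1.2],"rot":[0,0,0]}]}}

```text
t: 16.2
tool_pos: [0.6276, -0.0467, -0.0023]
orientation: [-3.141, -0.046, 0.001]
force: [-0.3, 0.9, 0.4]
opening: 0.0004
```

Emit:
{"method": "carry_out", "body": {"steps": [{"xyz":[0.2,0,0],"rot":[0,0,0]},{"xyz":[0.4,0,0],"rot":[0,0,0]},{"xyz":[0.6,0,0],"rot":[0,0,0]},{"xyz":[0.8,0,0],"rot":[0,0,0]},{"xyz":[1.0,0,0],"rot":[0,0,0]}]}}

```text
t: 16.7
tool_pos: [0.6383, -0.0468, -0.0017]
orientation: [3.141, 0.046, 0.0]
force: [0.1, 0.6, -0.5]
opening: 0.0006
```

```bash
python3 look.py r
```

```text
t 16.7 tcp [ 0.6383 -0.0468 -0.0017] F [ 0.6385 -0.0543  0.0163] z [ 0. -0. -1.] x [1.    0.029 0.   ] f [ 0.06  0.63 -0.54] open 0.0006
```

View pics/r_s.png

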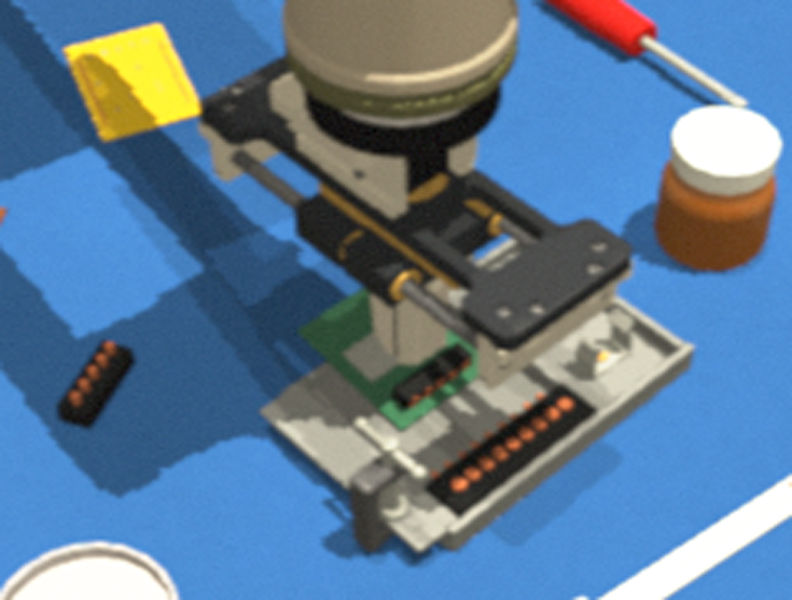

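Emit:
{"method": "carry_out", "body": {"steps": [{"xyz":[0.2,0,-0.1],"rot":[0,0,0]},{"xyz":[0.4,0,-0.1],"rot":[0,0,0]},{"xyz":[0.6,0,-0.1],"rot":[0,0,0]},{"xyz":[0.8,0,-0.1],"rot":[0,0,0]},{"xyz":[1.0,0,-0.1],"rot":[0,0,0]},{"xyz":[1.2,0,-0.1],"rot":[0,0,0]}]}}

```text
t: 17.35
tool_pos: [0.6502, -0.0468, -0.0028]
orientation: [3.141, 0.046, -0.0]
force: [-0.4, -0.1, 0.2]
opening: 0.0002
```

```bash
python3 look.py s
```

```text
t 17.35 tcp [ 0.6502 -0.0468 -0.0028] F [ 0.6504 -0.0543  0.0152] z [-0. -0. -1.] x [ 1.     0.029 -0.   ] f [-0.42 -0.13  0.24] open 0.0002
```

View pics/s_s.png

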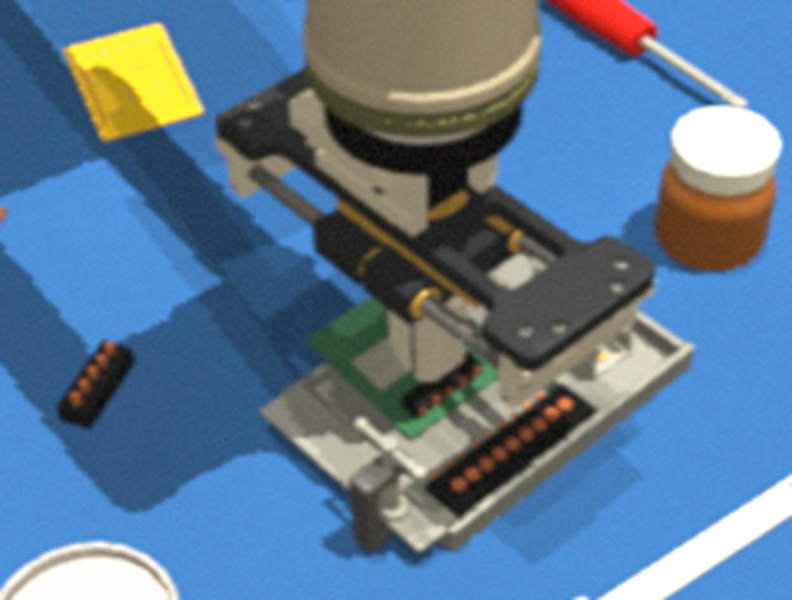

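The fingertips are on the plug (crop (430,375)) and the board slides in with almost no force. I push on.

Emit:
{"method": "carry_out", "body": {"steps": [{"xyz":[0.2,0,0],"rot":[0,0,0]},{"xyz":[0.4,0,0],"rot":[0,0,0]},{"xyz":[0.6,0,0],"rot":[0,0,0]},{"xyz":[0.8,0,-0.1],"rot":[0,0,0]},{"xyz":[1.0,0,-0.1],"rot":[0,0,0]},{"xyz":[1.2,0,-0.1],"rot":[0,0,0]},{"xyz":[1.4,0,-0.1],"rot":[0,0,0]},{"xyz":[1.6,0,-0.1],"rot":[0,0,0]},{"xyz":[1.8,0,-0.1],"rot":[0,0,0]},{"xyz":[2.0,0,-0.1],"rot":[0,0,0]}]}}

```text
t: 18.4
tool_pos: [0.6703, -0.0468, -0.0038]
orientation: [3.141, 0.046, 0.0]
force: [-0.9, 0.2, 1.5]
opening: 0.0006
```

```bash
python3 look.py u
```

```text
t 18.4 tcp [ 0.6703 -0.0468 -0.0038] F [ 0.6705 -0.0543  0.0142] z [ 0. -0. -1.] x [1.    0.029 0.   ] f [-0.91  0.15  1.49] open 0.0006
```

View pics/u_s.png

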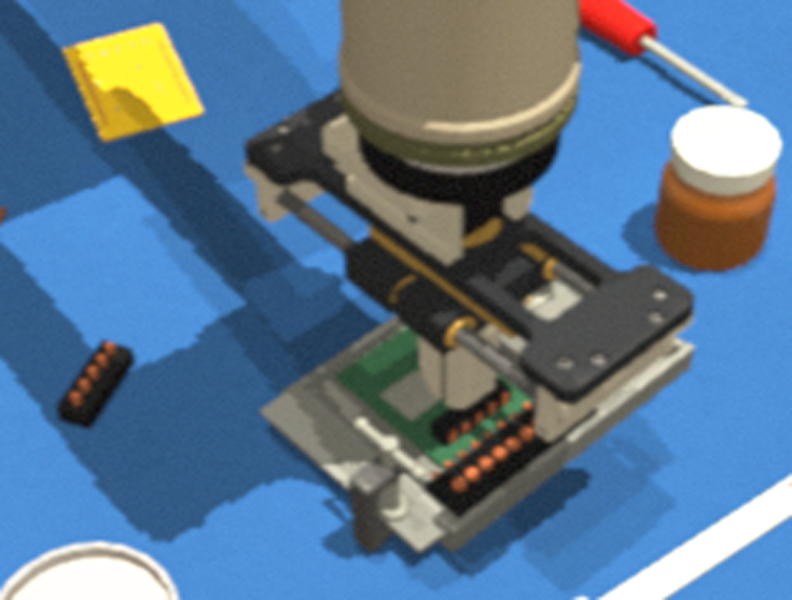

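Emit:
{"method": "carry_out", "body": {"steps": [{"xyz":[0.15,0,-0.05],"rot":[0,0,0]},{"xyz":[0.3,0,-0.1],"rot":[0,0,0]},{"xyz":[0.45,0,-0.1],"rot":[0,0,0]},{"xyz":[0.6,0,-0.1],"rot":[0,0,0]},{"xyz":[0.75,0,-0.1],"rot":[0,0,0]},{"xyz":[0.9,0,-0.1],"rot":[0,0,0]}]}}

```text
t: 19.05
tool_pos: [0.6785, -0.047, -0.0041]
orientation: [3.141, 0.046, -0.002]
force: [-10.8, -0.3, 12.2]
opening: 0.0004
```

```bash
python3 look.py v
```

```text
t 19.05 tcp [ 0.6785 -0.047  -0.0041] F [ 0.6788 -0.0545  0.0139] z [-0.001 -0.    -1.   ] x [ 1.     0.029 -0.001] f [-10.81  -0.35  12.22] open 0.0004
```

View pics/v_s.png

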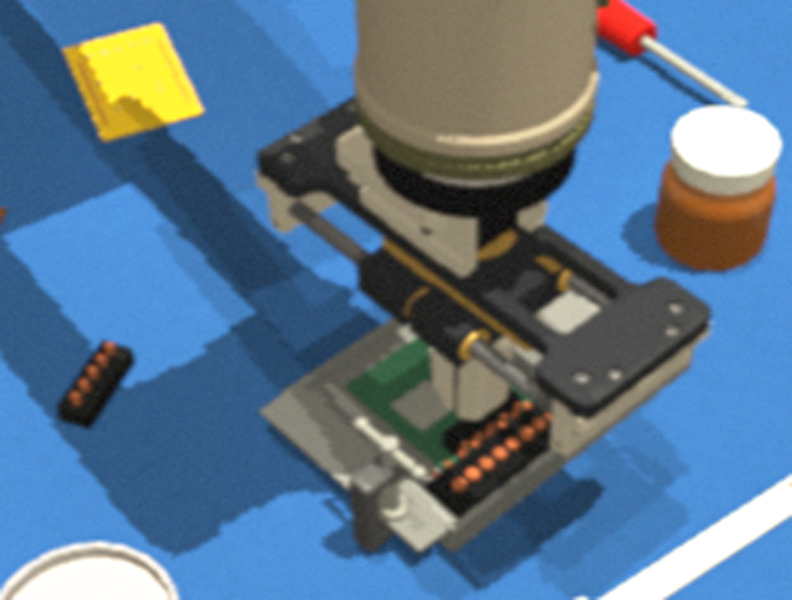

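The force rose to 11 N forward, so the board is at the pin block (crop (490,425)). I withdraw backward and up, and inspect.

Emit:
{"method": "carry_out", "body": {"steps": [{"xyz":[-0.15,0,0.05],"rot":[0,0,0]},{"xyz":[-0.4,0,0.2],"rot":[0,0,0]},{"xyz":[-0.7,0,1],"rot":[0,0,0]},{"xyz":[-1,0,3],"rot":[0,0,0]},{"xyz":[-2,0,7],"rot":[0,0,0]},{"xyz":[-6,0,10],"rot":[0,0,0]},{"xyz":[-11,0,12],"rot":[0,0,0]},{"xyz":[-16,0,12],"rot":[0,0,0]},{"xyz":[-21,0,12],"rot":[0,0,0]},{"xyz":[-21,0,12],"rot":[0,0,0]}]}}

```text
t: 20.1
tool_pos: [0.4619, -0.0458, 0.1129]
orientation: [-3.14, -0.046, 0.009]
force: [0.1, 0.1, -0.2]
opening: 0.0003
```

```bash
python3 look.py x t
```

```text
t 20.1 tcp [ 0.4619 -0.0458  0.1129] F [ 0.4622 -0.0533  0.1309] z [-0.006  0.001 -1.   ] x [ 1.     0.029 -0.006] f [ 0.06  0.1  -0.2 ] open 0.0003
```

View pics/x_s.png

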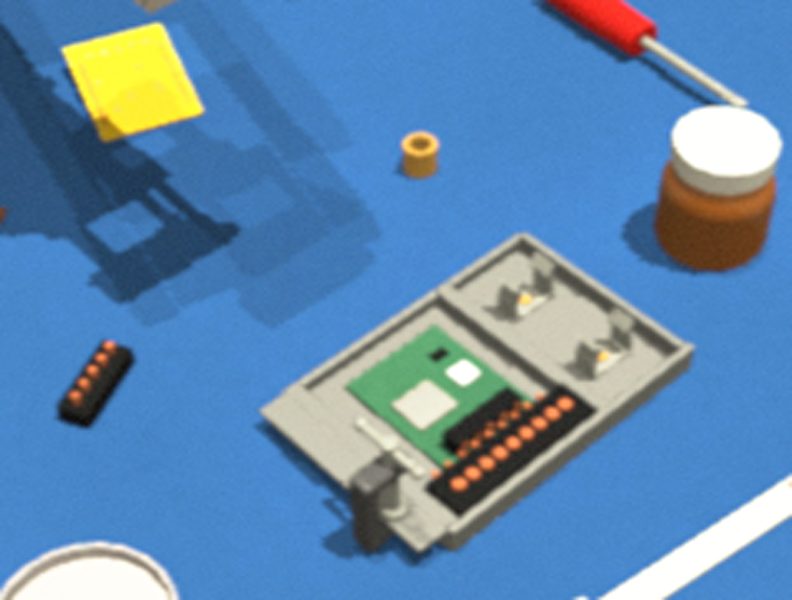

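View pics/x_t.png

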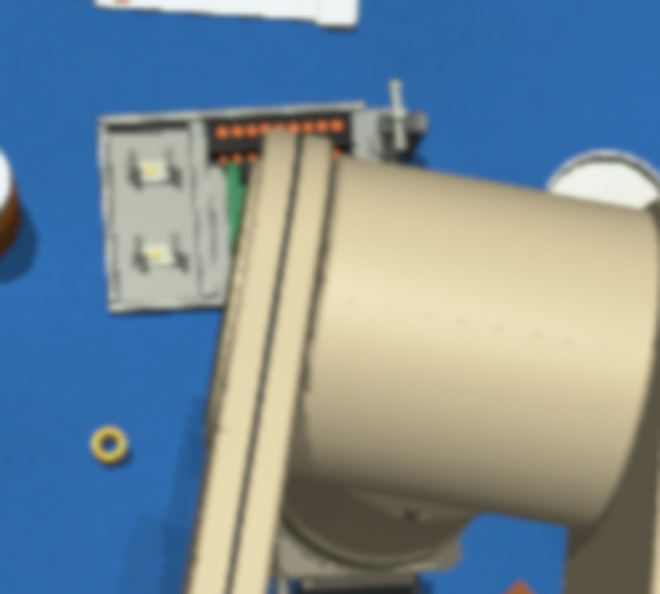

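Run:
```python
from h import *
cs=calibration("scene")
S=lambda p:(190+p[0]/3.3-.35,200+p[1]/3-.33)
o=np.array([.616,-.0535]);y=np.radians(1.75);B=np.array([[np.cos(y),np.sin(y)],[-np.sin(y),np.cos(y)]])
im=read_camera("scene")
m=green(im);mm=np.zeros_like(m);mm[300:362,290:358]=m[300:362,290:358]
cs_,_=cv2.findContours(mm,0,1);k=max(cs_,key=cv2.contourArea);a=cv2.approxPolyDP(k,4,True)[:,0];print(a.tolist())
for n,p,z in [("plainR",(347,387),.007),("plainL",(435,325),.007),("edgeR end",(445,463),.007),("pin top L",(545,393),.02),("pin top R",(432,482),.02)]:
    w=ray(cs,S(p),z);print(n,w.round(4),(B@(w[:2]-o)*1000).round(1))
c=cv2.resize(im[295:370,288:388],None,fx=7.5,fy=7.5,interpolation=cv2.INTER_CUBIC);cv2.imwrite("pics/fin.png",c[:,:,::-1])
```

```text
[[321, 309], [296, 329], [323, 354], [328, 353], [327, 341], [342, 329], [348, 332]]
plainR [ 0.6309 -0.0778  0.007 ] [ 14.2 -24.8]
plainL [ 0.6282 -0.0226  0.007 ] [13.1 30.5]
edgeR end [ 0.693  -0.0737  0.007 ] [ 76.4 -22.5]
pin top L [ 0.699  -0.0202  0.02  ] [84.  30.8]
pin top R [ 0.7033 -0.0901  0.02  ] [ 86.2 -39.2]
```

View pics/fin.png

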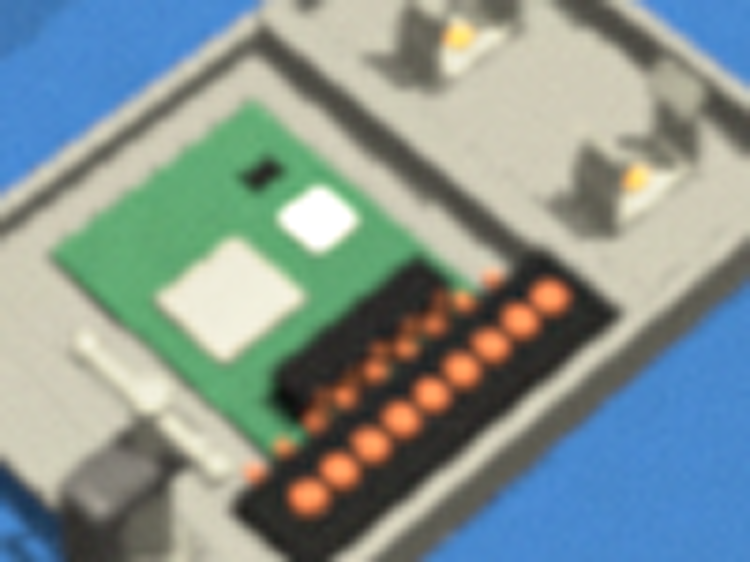

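Close view: the board lies flat, face up. The plain edge is at tray x ≈ 13.7 mm, so the plug edge is at ≈ 85.7 mm, under the pins and square within about 1°. Lateral offset is about +3 mm. I hand in.

```bash
python3 -c "
from plant import *
print(close_job()); s=read_state(); print(s['t'])"
```

```text
the job is handed in; nothing more can be done
None
the job is handed in; nothing more can be done
```

I pushed the green board against the grey tray's front wall, tipped it up along an arc with the fingertips and let it fall over the wall into the bay. Then I pushed it home by its plug until it met the pin block. It took about 20 s of the 51 s allowed and the job is handed in; `close_job()` reports no verdict.

**Last checks in the scene camera:**
- The board lies flat in the bay, face up.
- Its plain edge is at tray x of about 13 to 14 mm, which puts the plug edge at about 86 mm, against the pin face. The plug edge itself is partly hidden under the pins, so that figure comes from the plain edge and the board's length.
- It is square to within about 1°, and about 3 mm left of the bay's centre.
- The bystanders visible in the last views look unmoved. The gripper was well clear of everything at hand-in.
- The highest wrist force I read was about 16 N, while seating the board. The limit is 35 N on the board.

**One disagreement:** the stated `nose_length` puts the fingertips 17 mm ahead of the TCP, but the scene and wrist pictures, and the point where contact began, put them about 18 mm behind it. I worked to the observed position.

**Not checked:** the last top view was mostly hidden by the arm, so the final position rests on the scene camera alone.

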